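# Drive the dowels out of an indexed pin-out station

## Task

Put the yellow cup into the carriage of the blue pin-out station, click the knob round so that the cup stands under one brass dowel after another, and drive every dowel down through its hole into the cup with the orange-collared punch, never touching a dowel with the gripper itself. Then click the carriage back to its load station, stand the cup with all the dowels in it in the white tray, and leave the punch back in its wooden stand. Do not disturb the brown bottle at the right, the red sample or the round steel block standing nearby.

Things in the scene. Friction and masses are not known exactly. Their poses are not given: they have to be found in the camera images.
- station: fixed blue pin-out station, base 110 (its x) x 285 (its y) x 10 mm; origin on the bench under the middle of the base. A frame at its back (+x), open towards -x, carries the steel hole plate over the catch carriage's rail. A grey index head with the black knob stands at y +98 mm, its top 48 mm above the bench.
- plate (a point): centre of the top face of the steel plate, 108 mm above the bench: 92 (x) x 106 (y) x 24 mm thick, underside 84 mm above the bench. In it four round through-holes, 10 mm in diameter, 24 mm apart in a row along the station's y; a brass dowel sits in some of them.
- load (a point): the load station, a fixed point on the base under the carriage's place at click 0 (yellow mark), 10 mm above the bench, 105 mm from the station's origin towards -y and 31 mm clear of the plate's edge. There a gripper has room for its fingers on the -x and +x sides of a cup standing in the nest, not on its +y side.
- hole1 (a point): centre of the mouth of hole 1 (nearest the load station), in the top face of the plate; the carriage stands under it at knob click 2
- hole2 (a point): same for hole 2; carriage under it at click 3
- hole3 (a point): same for hole 3; carriage under it at click 4
- hole4 (a point): same for hole 4 (nearest the knob); carriage under it at click 5
- knob (a joint): angle of the black click knob in rad, 0 at the start (carriage at load), growing clockwise seen from above, up to 1.31. It clicks every 0.262 rad (15 degrees); each click moves the carriage 24 mm towards the knob; let go, it settles on the nearest click. Clicks 0, 2, 3, 4, 5: load station, holes 1, 2, 3, 4; click 1 lies between. Turning takes about 0.15 N m.
- knob_grip (a point): point on the upright knob axis at the middle of the knob's grip bar (38 long x 10 wide x 24 mm high, standing on a disc of 44 mm; its top is 10 mm above this point, the disc 14 mm below). At knob 0 the bar lies along the station's x axis, white line towards -x; it turns with the knob.
- nest (a point): centre of the floor of the carriage's square nest, 18.5 mm above the bench; the nest is 48 mm wide inside with walls 6 mm high and moves with the carriage
- punch: loose pin punch, 106 mm long, origin at the lower end of its tip, z axis up along it: a steel tip 5 mm in diameter and 30 mm long, an orange collar (24 mm in diameter, 6 mm thick), then a round dark body 14 mm in diameter up to 106 mm. It stands upright in its stand at the start, tip down, resting on the collar.
- stand: fixed wooden punch stand, 56 x 56 x 40 mm, with an upright hole 15 mm in diameter through its middle; origin under its middle. The punch's collar rests on its top, the tip's end then 10 mm above the bench.
- cup: loose yellow open catch cup, 60 mm high, outer diameter 43 mm at the foot and 46 mm at the rim, wall 3 mm, 10 mm cone in the middle of its floor; origin under the middle of its foot, z axis up. It starts upright on the bench in front of the station.
- tray: loose white tray, 112 x 112 x 16 mm, wall and floor 4 mm; origin under its middle
- bottle: brown bottle, 50 mm in diameter, 116 mm high, a bystander
- sample: red mounted sample, 30 mm disc, 18 mm high, a bystander
- anvil: round brownish steel block, 45 mm in diameter, 51 mm high, a bystander
- pin1: brass dowel in hole 1 (absent in some starts), 9 mm in diameter, 26 mm long, grooved; origin in the middle of its lower end. In its hole it stands 4 mm proud of the plate, held by a sprung ball in the groove. 5 to 15 N on its top push it down; after about 14 mm it is free and drops. The punch driven down until its collar nears the plate is sure to clear it.
- pin2: brass dowel in hole 2 (absent in some starts), 9 mm in diameter, 26 mm long, grooved; origin in the middle of its lower end. In its hole it stands 4 mm proud of the plate, held by a sprung ball in the groove. 5 to 15 N on its top push it down; after about 14 mm it is free and drops. The punch driven down until its collar nears the plate is sure to clear it.
- pin3: brass dowel in hole 3 (absent in some starts), 9 mm in diameter, 26 mm long, grooved; origin in the middle of its lower end. In its hole it stands 4 mm proud of the plate, held by a sprung ball in the groove. 5 to 15 N on its top push it down; after about 14 mm it is free and drops. The punch driven down until its collar nears the plate is sure to clear it.
- pin4: brass dowel in hole 4 (absent in some starts), 9 mm in diameter, 26 mm long, grooved; origin in the middle of its lower end. In its hole it stands 4 mm proud of the plate, held by a sprung ball in the groove. 5 to 15 N on its top push it down; after about 14 mm it is free and drops. The punch driven down until its collar nears the plate is sure to clear it.
Things that resemble listed ones, but are neither listed nor needed, are in the scene too. Several things have the shape of the cup; the one meant has the colours described above. Of the things that look like the tray, take the one that is nearest to the robot's base at the start.

How it is judged:
On the way, in this order (a step that is already met when the one before it is completed fails the run):
1. the empty cup stands in the carriage's nest (horizontal distance between cup and nest below 0.008 m and z of cup in the frame of nest below 0.004 m and angle between cup's own z axis and vertical below 0.08 rad), for 0.2 s.
2. every dowel has been driven out and lies in the cup, which is still in the nest (all of step 1 and horizontal distance between each of pin1, pin2, pin3, pin4 and cup below 0.026 m and z of pin1 in the frame of cup between -0.005 and 0.055 m and z of pin2 in the frame of cup between -0.005 and 0.055 m and z of pin3 in the frame of cup between -0.005 and 0.055 m and z of pin4 in the frame of cup between -0.005 and 0.055 m), for 0.2 s.
At the end, for the whole second after the job is handed in: all dowels that were there lie in the cup; the cup stands upright (within 0.1 rad) on the tray's floor, its middle within 45 mm of the tray's, at rest; the knob is back at click 0 (below 0.08 rad); the punch stands in its stand, down to within 4 mm of the collar's seat (horizontal distance between each of pin1, pin2, pin3, pin4 and cup below 0.026 m and z of pin1 in the frame of cup between -0.005 and 0.055 m and z of pin2 in the frame of cup between -0.005 and 0.055 m and z of pin3 in the frame of cup between -0.005 and 0.055 m and z of pin4 in the frame of cup between -0.005 and 0.055 m and angle between cup's own z axis and vertical below 0.1 rad and horizontal distance between cup and tray below 0.045 m and z of cup in the frame of tray between 0 and 0.008 m and linear speed of cup below 0.02 m/s and value of joint knob below 0.08 rad and horizontal distance between punch and stand below 0.008 m and z of punch in the frame of stand below 0.014 m and angle between punch's own z axis and vertical below 0.15 rad); the robot touches nothing.
It fails at once if a gripper finger touches a dowel (contact force between the fingers and pin1 above 0.5 N or contact force between the fingers and pin2 above 0.5 N or contact force between the fingers and pin3 above 0.5 N or contact force between the fingers and pin4 above 0.5 N).
It fails at once if a bystander is pushed more than 25 mm or tipped (distance of any of bottle, sample, anvil from where it was at the start of the episode above 0.025 m or angle between any of bottle, sample, anvil's own z axis and vertical above 0.4 rad).
Of pin1, pin2, pin3, pin4 only 2 to 3 are there at a start; the rules pass over those that are not, and their reading is None.
At some moment in a run one of tray may be knocked a few centimetres aside while the robot is not near it.
It also fails if it takes over 210 s, if anything falls off the work surface, if the arm or the gripper's body presses on something with over 40 N, if the wrist force passes 120 N, or if a joint passes its speed limit or range.

## Robot

A 6-joint arm with a two-finger parallel gripper is mounted at the origin on a cart in front of the work surface, level with it; the furniture and walls round the work are solid. World frame = base frame: x ahead of the robot, y to its left, z up, the work surface at z = 0. Lengths are in m, angles in rad, forces in N, time in s.
With the tool pointing down it reaches from about 0.3 to 0.775 m from the base axis. Payload 14.6 kg.
Tool frame: the origin (TCP) lies midway between the tips of the shut fingers; the grasp point (between the pads) lies 19 mm behind it (grasp_offset is the distance from the TCP to the grasp point, in m); z points along the fingers, y is the line along which they close (so a half turn about z gives the same grasp; the last joint's range is limited). The gripper opens to 94 mm and grips with 3 to 60 N. Pads are 16 mm wide; open, the fingers measure 119 mm over their backs; the gripper's body (75 mm by 177 mm) begins 78 mm behind the grasp point.
Start: joints at [-1.329, 0.3, 1.521, -0, 1.321, -0.067], TCP at [0.167, -0.524, 0.205] pointing down, gripper open.
Joint ranges: [-3.03, 3.03], [-0.79, 2.21], [0.23, 2.52], [-1.04, 4.18], [0, 3.07], [-2.55, 2.55]. Speed limits (rad/s): [2.22, 2.22, 2.57, 3.14, 3.14, 3.14].

## Interface

Orientations are given as [roll, pitch, yaw] about the fixed x, y, z axes, in that order (R = Rz(yaw) Ry(pitch) Rx(roll)).
In Python, from station import * gives the robot as it stands. The module is installed in compiled form; this text tells all that it offers.
- The arm moves only by the tool send_rows, never from a script. Its argument "rows" is a list of rows, each an object of numbers: "dx", "dy", "dz": the shift along the tool's x, y, z in mm; "roll": the turn about the tool's z in degrees; "jaw": the closure, from -1 (fully open) to 1 (shut). In form: [{"dx": .., "dy": .., "dz": .., "roll": .., "jaw": ..}, ...]. A call has 1 to 12 rows; each row shifts and turns the commanded pose from where the row before left it, along the tool's axes as they then stand; what a row does not reach is not made up. A row lasts 1/12 s, in which the tool goes at most 41.7 mm and 7.16 degrees, less where a joint would pass 70% of its speed; a pose out of reach is approached as far as the arm can. A call is refused whole if a number of a shift passes 41.7 or a number of a turn 7.16, either way. A call with a gripper value outside its range is refused whole. The fingers move at their own pace and stop on an object; "force" is the grip in N (left out, the last holds). Time passes only in rows, so rows that do not move let the fingers close. It gives the time, the measured TCP pose, the force, the opening and the grip force at its end, in the units of the state.
- get_obs(): the state, without advancing time (a new reading comes with each control period).
- camera(name): name is "scene" or "top"; returns a dict with "frame" (480x640x3 uint8, red, green, blue), "z_map" (480x640 float32, m along the optical axis (not along the pixel's ray), 0 where there is no reading), "camera_matrix" (3x3 intrinsics, pixels), "rvec" (rotation vector, rad) and "tvec" (3), from world to camera coordinates, as OpenCV has them. Camera axes: x right, y down, z forward; pixel columns grow to the right and rows downward; lengths in m; the calibration is good to about 2 mm. A picture is of the moment at which its call begins.
- hand_in(): hands the job in; it is judged then, once.
The state is a dict: "time_s": time; "qpos": joint angles; "joint_vel": joint speeds; "tau": joint torques, N m; "ee_pos": TCP position; "eef_rot": TCP orientation; "force": force on the tool from outside, world axes, zero at the start; "moment": the same for the moment, N m; "grip_width": finger opening in m; "grip_force": force on a finger pad.
Only numpy, scipy, OpenCV 4.12 (cv2) and the standard library are available. Lean on these libraries where they do the work, as an engineer would, in place of code of your own. Each camera call takes 0.05 s, during which the arm holds its last target. There are 200 camera calls.

## Working session

There is one attempt and no reset: what is moved stays moved. The work goes in short steps, Python scripts to look and compute and a tool call to move; the robot and the scene stay as the last step left them, time stands still between calls to the robot, and variables do not carry over. Pictures are saved under pics/ and viewed, at most 14 in all, crops included, and the job is handed in when it is done.

Besides the shell and the picture viewer there is one more tool, called after "Request:" by a JSON object that holds its "api" and its "payload". send_rows: Moves the arm, as the interface text tells. Its arguments: {"type":"object","properties":{"rows":{"type":"array"},"force":{"type":"number"}},"required":["rows"]}

```bash
mkdir -p pics; cat > h.py <<'E'
from station import *
import numpy as np, cv2
def cam(n):
    c=camera(n); c['R']=cv2.Rodrigues(np.array(c['rvec'],float))[0]; c['t']=np.array(c['tvec'],float).ravel(); c['K']=np.array(c['camera_matrix']); return c
def ray(c,u,v,z):
    d=c['R'].T@np.linalg.inv(c['K'])@np.array([u,v,1.]); o=-c['R'].T@c['t']
    return o+d*(z-o[2])/d[2]
def cloud(c):
    z=c['z_map']; v,u=np.mgrid[:480,:640]
    p=np.stack([u,v,np.ones_like(u)],-1)@np.linalg.inv(c['K']).T*z[...,None]
    return (p-c['t'])@c['R']
def proj(c,P): 
    q=c['K']@(c['R']@np.array(P,float)+c['t']); return q[:2]/q[2]
def save(c,name,box=None,s=1):
    f=c['frame'][...,::-1]
    if box: x0,y0,x1,y1=box; f=f[y0:y1,x0:x1]
    cv2.imwrite('pics/'+name,cv2.resize(f,None,fx=s,fy=s,interpolation=cv2.INTER_CUBIC))
E
python3 - <<'E'
from h import *
for n in('top','scene'):
    c=cam(n); save(c,n+'0.png'); print(n,-c['R'].T@c['t'],c['K'][0,0])
print(get_obs())
E
```

```text
top [0.43653561 0.02357929 1.33863199] 514.8776575839253
scene [-0.09740063  0.51485893  0.94795949] 593.2923985918035
{'time_s': 0.1, 'qpos': array([-1.32860377e+00,  3.00433873e-01,  1.52149311e+00, -1.21369583e-06,
        1.32070559e+00, -6.66218433e-02]), 'joint_vel': array([ 0.00060729, -0.00269706,  0.00038689,  0.00030401, -0.00094141,
        0.0001234 ]), 'tau': array([ 1.09152374e-03, -5.32644045e+01, -3.53284514e+01,  7.09357182e-02,
        2.34783848e-02, -8.21177673e-05]), 'ee_pos': array([ 0.167092  , -0.52376569,  0.20494396]), 'eef_rot': array([-3.14055496e+00, -6.80569963e-05,  3.08814661e-01]), 'force': array([ 0.7891359 , -0.50552312, -0.21107856]), 'moment': array([-0.00287426, -0.04769296, -0.02092139]), 'grip_force': 0.0, 'grip_width': 0.09404569029571623}
```

View pics/top0.png

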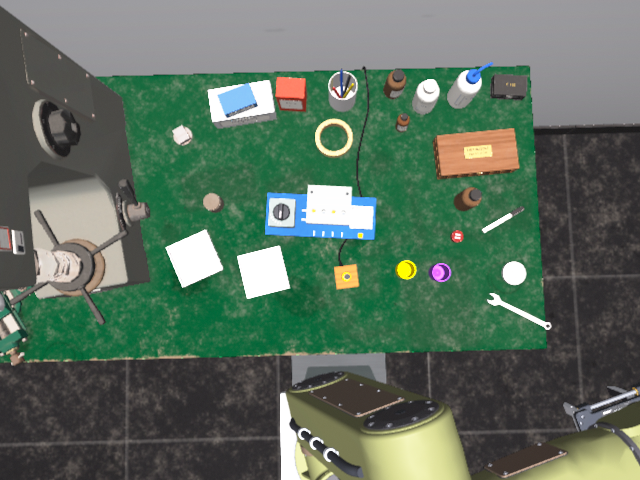

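View pics/scene0.png

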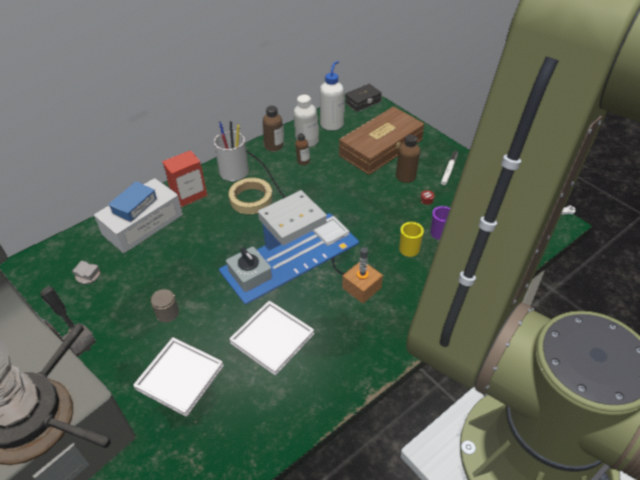

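The top view shows the yellow cup at (406,270), with a purple cup-shaped decoy at (440,272). There are two trays, at (263,272) and (194,259); the first is nearer the base. The punch and stand are at (346,277), the station is at (320,215) with its knob at (282,212), the bottle is at (468,198), the sample at (457,236) and the anvil at (212,202). I choose the yellow cup and the right-hand tray.

```bash
cat > m.py <<'E'
from h import *
T=cam('top'); S=cam('scene')
def cc(c,lo,hi,box=None):
    hsv=cv2.cvtColor(c['frame'],cv2.COLOR_RGB2HSV); m=cv2.inRange(hsv,np.array(lo),np.array(hi))
    if box: k=np.zeros_like(m); k[box[1]:box[3],box[0]:box[2]]=255; m&=k
    n,l,s,ce=cv2.connectedComponentsWithStats(m); i=1+np.argmax(s[1:,4]); return l==i,s[i],ce[i]
W={'top':cloud(T),'scene':cloud(S)}
for nm,lo,hi,bT,bS in [('cup',(24,150,120),(34,255,255),(385,250,425,290),(395,215,430,260)),('base',(100,120,80),(120,255,255),(255,180,385,245),(210,190,365,300)),('stand',(8,100,100),(22,255,255),(325,260,365,295),(340,255,385,300)),('tray',(0,0,190),(180,40,255),(235,240,295,300),(225,295,320,375)),('plate',(0,0,120),(180,40,255),(300,180,358,226),(255,190,330,245))]:
    for n,c,b in(('top',T,bT),('scene',S,bS)):
        m,s,ce=cc(c,lo,hi,b); p=W[n][m]; p=p[np.isfinite(p).all(1)]
        r=cv2.minAreaRect(np.argwhere(m)[:,::-1].astype(np.float32))
        zt=np.percentile(p[:,2],95); q=p[abs(p[:,2]-zt)<.006]; rr=cv2.minAreaRect(q[:,:2].astype(np.float32))
        print(nm,n,s[4],'px',ce.round(1),'ztop %.3f'%zt,'med',np.median(q,0).round(4),'rect',np.round(rr[0],4),np.round(rr[1],4),round(rr[2],1))
E
python3 - <<'E'
from m import *
a=cv2.resize(T['frame'][175:250,255:385,::-1],None,fx=6,fy=6,interpolation=cv2.INTER_CUBIC)
cv2.imwrite('pics/stn.png',a)
a=cv2.resize(S['frame'][185:305,210:370,::-1],None,fx=4,fy=4,interpolation=cv2.INTER_CUBIC)
b=cv2.resize(T['frame'][255:290,330:460,::-1],(640,120),interpolation=cv2.INTER_CUBIC)
cv2.imwrite('pics/stn2.png',np.vstack([a,b]))
E
```

```text
cup top 322 px [405.6 269.4] ztop 0.061 med [ 0.4589 -0.1639  0.0595] rect [ 0.4563 -0.1646] [0.044  0.0437] 49.0
cup scene 630 px [410.7 237.6] ztop 0.060 med [ 0.4563 -0.1648  0.0578] rect [ 0.4548 -0.1643] [0.0454 0.0467] 59.0
base top 1923 px [318.4 220.2] ztop 0.015 med [0.5726 0.0809 0.0112] rect [0.6017 0.046 ] [0.2837 0.1096] 85.7
base scene 1855 px [289.9 268.2] ztop 0.013 med [0.5657 0.0756 0.0095] rect [0.5676 0.0606] [0.2995 0.1058] 68.8
stand top 450 px [345.9 276.3] ztop 0.045 med [ 0.4438 -0.0142  0.0413] rect [ 0.4427 -0.0155] [0.055  0.0558] 5.7
stand scene 844 px [360.  280.3] ztop 0.045 med [ 0.4379 -0.0086  0.0407] rect [ 0.4416 -0.0141] [0.0567 0.0581] 4.2
tray top 1999 px [262.9 271.7] ztop 0.018 med [0.4622 0.1996 0.0163] rect [0.4608 0.1966] [0.1116 0.1128] 12.6
tray scene 2883 px [271.5 336. ] ztop 0.016 med [0.4514 0.1995 0.0152] rect [0.4599 0.1965] [0.115  0.1137] 12.5
plate top 1874 px [330.2 205.4] ztop 0.112 med [0.618  0.0242 0.1089] rect [0.6163 0.0237] [0.1059 0.0921] 85.8
plate scene 2207 px [296.1 217. ] ztop 0.110 med [0.6143 0.0264 0.1074] rect [0.6152 0.0242] [0.1076 0.0973] 85.0
```

View pics/stn.png

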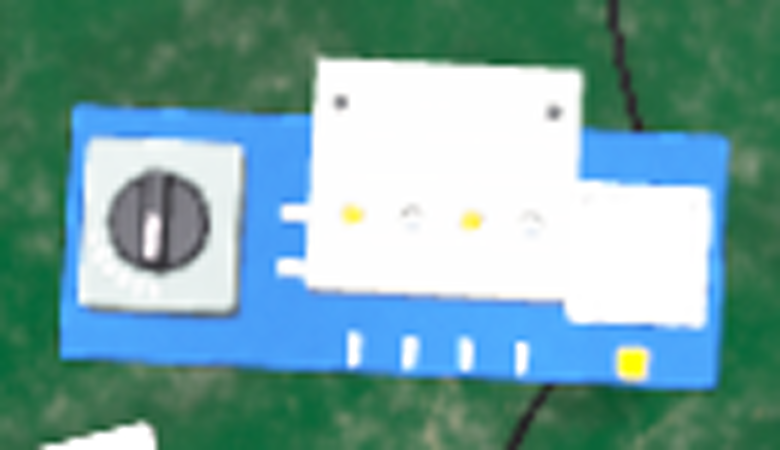

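View pics/stn2.png

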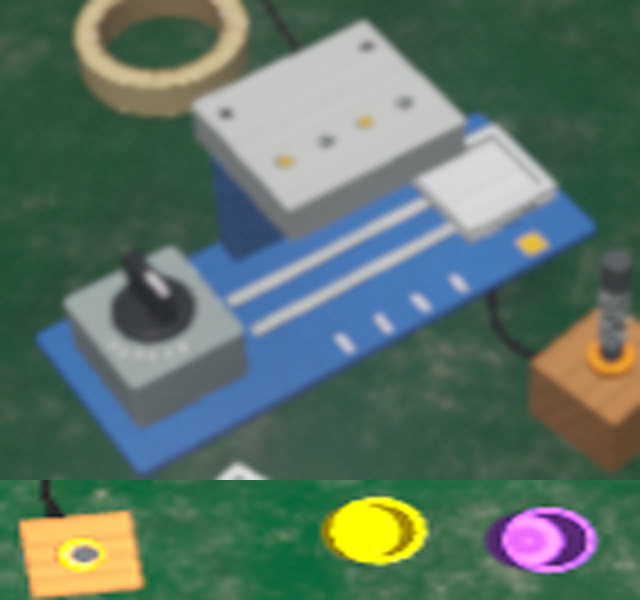

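The station crop shows dowels in holes 4 (353,214) and 2 (472,221); holes 3 and 1 are empty. The knob's white line points towards -x, and the carriage is at load over the yellow mark. The yellow cup is confirmed, with the purple one clearly distinct beside it.

```bash
python3 - <<'E'
from m import *
P=lambda u,v,z:ray(T,255+(u+.5)/6-.5,175+(v+.5)/6-.5,z)
cs=np.array([P(*p,.01) for p in [(75,105),(728,135),(716,388),(62,355)]]); o=cs.mean(0)
print(cs.round(4),o)
for a,b in((1,0),(2,3)): d=cs[b]-cs[a]; print('yaw',np.degrees(np.arctan2(-d[0],d[1])),np.linalg.norm(d))
pc=np.array([P(*p,.108) for p in [(318,58),(582,70),(566,300),(306,290)]]);print('plate',pc.round(4),pc.mean(0))
h4=P(353,214,.112);h2=P(472,221,.112);print('h4',h4,'h2',h2,'h3',P(411,215,.108),'h1',P(531,222,.108), np.linalg.norm(h4-h2))
for sp,n in (((285,161),'h4'),((366,122),'h2')): print('scene',n,ray(S,210+sp[0]/4,185+sp[1]/4,.112))
hc=np.array([P(*p,.048) for p in [(85,138),(243,142),(238,313),(80,305)]]);print('head',hc.mean(0))
print('knob',P(157,221,.072)); 
k=P(160,221,.048+.01);print(k)
print('mark',P(632,364,.01)); print('nest wall',np.mean([P(*p,.0245) for p in [(580,182),(712,188),(705,328),(565,318)]],0))
def cen(c,b):
    m,s,ce=cc(c,(10,130,150),(36,255,255),b); return ce
hs=cv2.cvtColor(T['frame'],cv2.COLOR_RGB2HSV); print(hs[274:280,342:352].tolist()[2])
for c,lab in((T,'T'),(S,'S')):
    w=W['top' if lab=='T' else 'scene']; b=(335,265,357,290) if lab=='T' else (350,245,375,290)
    p=w[b[1]:b[3],b[0]:b[2]].reshape(-1,3); q=p[p[:,2]>.055]; print(lab,'punch',len(q),q.mean(0) if len(q) else 0,q.max(0) if len(q) else 0)
E
```

```text
cup top 322 px [405.6 269.4] ztop 0.062 med [ 0.4577 -0.1637  0.0596] rect [ 0.4566 -0.165 ] [0.0442 0.0439] 12.1
cup scene 631 px [410.7 237.6] ztop 0.060 med [ 0.455  -0.1632  0.0579] rect [ 0.4552 -0.1647] [0.0435 0.0496] 45.6
base top 1923 px [318.4 220.2] ztop 0.015 med [0.5736 0.0812 0.0112] rect [0.6016 0.0461] [0.2834 0.1096] 85.7
base scene 1861 px [290.  268.2] ztop 0.013 med [0.5655 0.0762 0.0094] rect [0.5663 0.0605] [0.2995 0.1036] 68.9
stand top 451 px [345.9 276.3] ztop 0.045 med [ 0.4433 -0.0143  0.0411] rect [ 0.4428 -0.0154] [0.0552 0.0555] 5.6
stand scene 841 px [360.  280.3] ztop 0.046 med [ 0.4365 -0.0087  0.041 ] rect [ 0.4409 -0.0143] [0.0571 0.0568] 6.1
tray top 2000 px [262.9 271.7] ztop 0.017 med [0.4627 0.1968 0.0158] rect [0.4608 0.1966] [0.1115 0.1128] 12.5
tray scene 2884 px [271.5 336. ] ztop 0.016 med [0.4515 0.2001 0.0149] rect [0.4598 0.1967] [0.1143 0.1139] 12.5
plate top 1875 px [330.2 205.4] ztop 0.112 med [0.6175 0.0238 0.1089] rect [0.6163 0.0238] [0.1058 0.0921] 85.5
plate scene 2181 px [296.1 216.8] ztop 0.110 med [0.6141 0.0261 0.1073] rect [
[... 505 characters left out ...]
.03659083 0.108     ] h1 [ 0.59699673 -0.01148682  0.108     ] 0.04770424485762085
scene h4 [0.5966464  0.06315452 0.112     ]
scene h2 [0.59244428 0.01555912 0.112     ]
head [0.60796512 0.14232257 0.048     ]
knob [0.60619904 0.14194718 0.072     ]
[0.60804112 0.14200256 0.058     ]
mark [ 0.54689357 -0.05608769  0.01      ]
nest wall [ 0.5928995  -0.06034491  0.0245    ]
[[30, 187, 255], [30, 104, 255], [18, 98, 235], [113, 7, 137], [114, 9, 138], [120, 7, 137], [114, 9, 138], [114, 9, 140], [28, 193, 255], [24, 171, 255]]
T punch 34 [ 0.44222554 -0.01047131  0.25859908] [0.44929959 0.02357929 1.33863199]
S punch 182 [ 0.43341292 -0.00642613  0.09899451] [0.44828719 0.51485893 0.94795949]
```

Request:
{"api": "send_rows", "payload": {"rows": [{"dx": 32, "dy": -21.3, "jaw": -1}, {"dx": 32, "dy": -21.3}, {"dx": 32, "dy": -21.3}, {"dx": 32, "dy": -21.3}, {"dx": 32, "dy": -21.3}, {"dx": 32, "dy": -21.3}, {"dx": 32, "dy": -21.3}, {"dx": 32, "dy": -21.3}, {"dx": 32, "dy": -21.3}, {"dx": 32, "dy": -21.3}, {"dx": 32, "dy": -21.3}, {"dx": 32, "dy": -21.3}], "force": 20}}

```text
invalid input at $.rows[0]: expected keys dx, dy, dz, roll, jaw
```

Request:
{"api": "send_rows", "payload": {"rows": [{"roll": -6.8}, {"roll": -6.8}, {"roll": -6.8}, {"roll": -6.8}, {"roll": -6.8}, {"roll": -6.8}, {"roll": -6.8}, {"roll": -6.8}, {"roll": -6.8}, {"roll": -6.8}, {}]}}

```text
invalid input at $.rows[0]: expected keys dx, dy, dz, roll, jaw
```

```bash
cat > g.py <<'E'
from h import *
import sys
# usage: g.py x y z [yawdeg] -> tool-frame mm
def go(x,y,z,yaw=None):
    o=get_obs(); R,p=o['eef_rot'],o['ee_pos']; a=R[2]; d=np.array([x,y,z])-p
    print('t %.1f'%o['time_s'],'pos',p.round(4),'rpy',np.degrees(R).round(2),'F',o['force'].round(1),'w %.4f'%o['grip_width'],'gf %.1f'%o['grip_force'])
    print('dx %.1f dy %.1f dz %.1f'%tuple(1e3*np.array([d[0]*np.cos(a)+d[1]*np.sin(a),d[0]*np.sin(a)-d[1]*np.cos(a),-d[2]])),'roll',None if yaw is None else round((np.degrees(a)-yaw+180)%360-180,2))
if __name__=='__main__': go(*map(float,sys.argv[1:]))
E
python3 g.py .456 -.1645 .022 85.7
```

```text
t 0.3 pos [ 0.1671 -0.5239  0.2053] rpy [-179.98   -0.     17.69] F [0.1 0.4 0.7] w 0.0942 gf 0.0
dx 384.4 dy -254.6 dz 183.3 roll -68.01
```

All five keys are needed.

Request:
{"api": "send_rows", "payload": {"rows": [{"dx": 32, "dy": -21.2, "dz": 0, "roll": 0, "jaw": -1}, {"dx": 32, "dy": -21.2, "dz": 0, "roll": 0, "jaw": -1}, {"dx": 32, "dy": -21.2, "dz": 0, "roll": 0, "jaw": -1}, {"dx": 32, "dy": -21.2, "dz": 0, "roll": 0, "jaw": -1}, {"dx": 32, "dy": -21.2, "dz": 0, "roll": 0, "jaw": -1}, {"dx": 32, "dy": -21.2, "dz": 0, "roll": 0, "jaw": -1}, {"dx": 32, "dy": -21.2, "dz": 0, "roll": 0, "jaw": -1}, {"dx": 32, "dy": -21.2, "dz": 0, "roll": 0, "jaw": -1}, {"dx": 32, "dy": -21.2, "dz": 0, "roll": 0, "jaw": -1}, {"dx": 32, "dy": -21.2, "dz": 0, "roll": 0, "jaw": -1}, {"dx": 32, "dy": -21.2, "dz": 0, "roll": 0, "jaw": -1}, {"dx": 32, "dy": -21.2, "dz": 0, "roll": 0, "jaw": -1}], "force": 20}}

```text
time_s: 1.3
ee_pos: [0.4565, -0.1631, 0.2056]
eef_rot: [3.141, -0.0, 0.309]
force: [-0.2, -0.3, 1.1]
grip_width: 0.0939
grip_force: 0.0
```

Request:
{"api": "send_rows", "payload": {"rows": [{"dx": 0, "dy": 0, "dz": 0, "roll": -6.8, "jaw": -1}, {"dx": 0, "dy": 0, "dz": 0, "roll": -6.8, "jaw": -1}, {"dx": 0, "dy": 0, "dz": 0, "roll": -6.8, "jaw": -1}, {"dx": 0, "dy": 0, "dz": 0, "roll": -6.8, "jaw": -1}, {"dx": 0, "dy": 0, "dz": 0, "roll": -6.8, "jaw": -1}, {"dx": 0, "dy": 0, "dz": 0, "roll": -6.8, "jaw": -1}, {"dx": 0, "dy": 0, "dz": 0, "roll": -6.8, "jaw": -1}, {"dx": 0, "dy": 0, "dz": 0, "roll": -6.8, "jaw": -1}, {"dx": 0, "dy": 0, "dz": 0, "roll": -6.8, "jaw": -1}, {"dx": 0, "dy": 0, "dz": 0, "roll": -6.8, "jaw": -1}, {"dx": 0, "dy": 0, "dz": 0, "roll": 0, "jaw": -1}]}}

```text
time_s: 2.22
ee_pos: [0.4556, -0.1649, 0.2054]
eef_rot: [-3.142, -0.0, 1.501]
force: [-0.4, 0.4, -0.0]
grip_width: 0.094
grip_force: 0.0
```

```bash
python3 g.py .456 -.1645 .022 85.7
```

```text
t 2.2 pos [ 0.4556 -0.1649  0.2054] rpy [-179.99   -0.     86.02] F [-0.4  0.4 -0. ] w 0.0940 gf 0.0
dx 0.4 dy 0.3 dz 183.4 roll 0.32
```

Request:
{"api": "send_rows", "payload": {"rows": [{"dx": 0, "dy": 0, "dz": 35, "roll": 0.3, "jaw": -1}, {"dx": 0, "dy": 0, "dz": 35, "roll": 0, "jaw": -1}, {"dx": 0, "dy": 0, "dz": 35, "roll": 0, "jaw": -1}, {"dx": 0, "dy": 0, "dz": 30, "roll": 0, "jaw": -1}, {"dx": 0, "dy": 0, "dz": 28, "roll": 0, "jaw": -1}, {"dx": 0, "dy": 0, "dz": 20, "roll": 0, "jaw": -1}, {"dx": 0, "dy": 0, "dz": 0, "roll": 0, "jaw": -1}, {"dx": 0, "dy": 0, "dz": 0, "roll": 0, "jaw": 1}, {"dx": 0, "dy": 0, "dz": 0, "roll": 0, "jaw": 1}, {"dx": 0, "dy": 0, "dz": 0, "roll": 0, "jaw": 1}, {"dx": 0, "dy": 0, "dz": 0, "roll": 0, "jaw": 1}, {"dx": 0, "dy": 0, "dz": 0, "roll": 0, "jaw": 1}], "force": 20}}

```text
time_s: 3.22
ee_pos: [0.4561, -0.1651, 0.0234]
eef_rot: [3.14, 0.001, 1.49]
force: [-0.2, 0.3, 0.0]
grip_width: 0.0641
grip_force: 0.0
```

Request:
{"api": "send_rows", "payload": {"rows": [{"dx": 0, "dy": 0, "dz": 0, "roll": 0, "jaw": 1}, {"dx": 0, "dy": 0, "dz": 0, "roll": 0, "jaw": 1}, {"dx": 0, "dy": 0, "dz": 0, "roll": 0, "jaw": 1}, {"dx": 0, "dy": 0, "dz": -20, "roll": 0, "jaw": 1}, {"dx": 0, "dy": 0, "dz": -25, "roll": 0, "jaw": 1}, {"dx": 0, "dy": 0, "dz": -25, "roll": 0, "jaw": 1}, {"dx": 0, "dy": 0, "dz": -10, "roll": 0, "jaw": 1}, {"dx": 0, "dy": 0, "dz": 0, "roll": 0, "jaw": 1}]}}

```text
time_s: 3.88
ee_pos: [0.4566, -0.1653, 0.1043]
eef_rot: [3.138, 0.001, 1.49]
force: [-0.0, -0.1, -0.6]
grip_width: 0.0453
grip_force: 20.0
```

```bash
python3 - <<'E'
from m import *
from g import go
go(.5934,-.0597,.102,85.7)
save(T,'c1.png',(250,170,450,300),2); save(S,'c1s.png',(340,130,480,290),3)
E
```

```text
Traceback (most recent call last):
  File "m.py", line 10, in <module>
    m,s,ce=cc(c,lo,hi,b); p=W[n][m]; p=p[np.isfinite(p).all(1)]
           ~~^^^^^^^^^^^
  File "m.py", line 6, in cc
    n,l,s,ce=cv2.connectedComponentsWithStats(m); i=1+np.argmax(s[1:,4]); return l==i,s[i],ce[i]
                                                      ~~~~~~~~~^^^^^^^^^
ValueError: attempt to get argmax of an empty sequence
```

```bash
python3 - <<'E'
from g import *
go(.5932,-.0603,.070,85.7)
E
```

```text
t 4.0 pos [ 0.4553 -0.1648  0.1015] rpy [-1.7996e+02 -1.0000e-02  8.5390e+01] F [ 0.9  0.2 -1.5] w 0.0452 gf 20.0
dx 115.2 dy 129.0 dz 31.5 roll -0.31
```

Request:
{"api": "send_rows", "payload": {"rows": [{"dx": 19, "dy": 21.5, "dz": 0, "roll": -0.3, "jaw": 1}, {"dx": 19, "dy": 21.5, "dz": 0, "roll": 0, "jaw": 1}, {"dx": 19, "dy": 21.5, "dz": 0, "roll": 0, "jaw": 1}, {"dx": 19, "dy": 21.5, "dz": 0, "roll": 0, "jaw": 1}, {"dx": 19, "dy": 21.5, "dz": 0, "roll": 0, "jaw": 1}, {"dx": 20.2, "dy": 21.5, "dz": 0, "roll": 0, "jaw": 1}, {"dx": 0, "dy": 0, "dz": 15, "roll": 0, "jaw": 1}, {"dx": 0, "dy": 0, "dz": 16, "roll": 0, "jaw": 1}, {"dx": 0, "dy": 0, "dz": 0, "roll": 0, "jaw": 1}, {"dx": 0, "dy": 0, "dz": 0, "roll": 0, "jaw": 1}]}}

```text
time_s: 4.82
ee_pos: [0.592, -0.0597, 0.0694]
eef_rot: [-3.138, -0.0, 1.496]
force: [0.6, 0.2, 0.2]
grip_width: 0.0445
grip_force: 20.0
```

```bash
python3 - <<'E'
from g import *
T=cam('top');S=cam('scene')
go(.5932,-.0603,.042,85.7)
a=cv2.resize(T['frame'][195:265,300:400,::-1],(600,420));b=cv2.resize(S['frame'][190:290,290:390,::-1],(420,420));cv2.imwrite('pics/c2.png',np.hstack([a,b])[:, :1020]);im=np.hstack([a,b]);cv2.imwrite('pics/c2.png',cv2.resize(im,(800,329)))
E
```

```text
t 4.9 pos [ 0.593  -0.0601  0.0716] rpy [-179.99   -0.     85.67] F [-0.5  0.1 -1.1] w 0.0452 gf 20.0
dx -0.2 dy 0.2 dz 29.6 roll -0.03
```

View pics/c2.png

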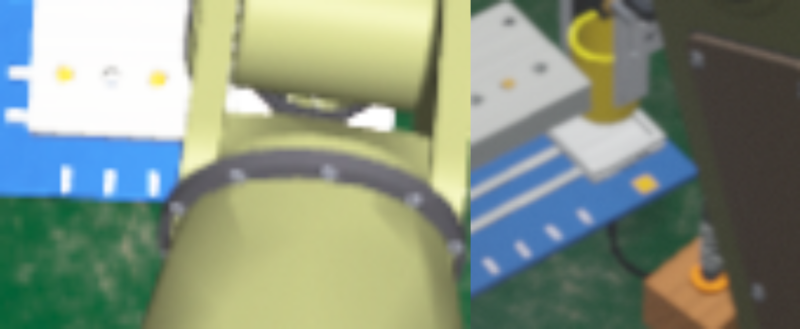

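The cup hangs over the nest: its foot is at about (608,118) and the nest's middle at about (610,138) in the right half. I lower it.

Request:
{"api": "send_rows", "payload": {"rows": [{"dx": 0, "dy": 0, "dz": 12, "roll": 0, "jaw": 1}, {"dx": 0, "dy": 0, "dz": 10, "roll": 0, "jaw": 1}, {"dx": 0, "dy": 0, "dz": 6, "roll": 0, "jaw": 1}, {"dx": 0, "dy": 0, "dz": 0, "roll": 0, "jaw": 1}, {"dx": 0, "dy": 0, "dz": 0, "roll": 0, "jaw": 1}, {"dx": 0, "dy": 0, "dz": 0, "roll": 0, "jaw": 1}]}}

```text
time_s: 5.42
ee_pos: [0.5931, -0.0599, 0.0436]
eef_rot: [3.141, -0.0, 1.496]
force: [-0.4, -0.3, -0.2]
grip_width: 0.0449
grip_force: 20.0
```

```bash
python3 g.py .5932 -.0603 .0415 85.7
```

```text
t 5.4 pos [ 0.5931 -0.0599  0.0436] rpy [179.99  -0.    85.69] F [-0.4 -0.3 -0.2] w 0.0449 gf 20.0
dx -0.4 dy 0.1 dz 2.1 roll -0.01
```

Request:
{"api": "send_rows", "payload": {"rows": [{"dx": 0, "dy": 0, "dz": 1.2, "roll": 0, "jaw": 1}, {"dx": 0, "dy": 0, "dz": 1.2, "roll": 0, "jaw": 1}, {"dx": 0, "dy": 0, "dz": 0, "roll": 0, "jaw": 1}, {"dx": 0, "dy": 0, "dz": 0, "roll": 0, "jaw": 1}]}}

```text
time_s: 5.75
ee_pos: [0.5931, -0.0598, 0.0412]
eef_rot: [3.141, -0.0, 1.496]
force: [1.1, -0.2, 0.6]
grip_width: 0.0448
grip_force: 20.0
```

Request:
{"api": "send_rows", "payload": {"rows": [{"dx": 0, "dy": 0, "dz": 0, "roll": 0, "jaw": -0.5}, {"dx": 0, "dy": 0, "dz": 0, "roll": 0, "jaw": -0.5}, {"dx": 0, "dy": 0, "dz": 0, "roll": 0, "jaw": -0.5}, {"dx": 0, "dy": 0, "dz": 0, "roll": 0, "jaw": -0.5}, {"dx": 0, "dy": 0, "dz": -30, "roll": 0, "jaw": -0.5}, {"dx": 0, "dy": 0, "dz": -40, "roll": 0, "jaw": -0.5}, {"dx": 0, "dy": 0, "dz": -40, "roll": 0, "jaw": -0.5}, {"dx": 0, "dy": 0, "dz": -40, "roll": 0, "jaw": -0.5}, {"dx": 0, "dy": 0, "dz": -20, "roll": 0, "jaw": -0.5}, {"dx": 0, "dy": 0, "dz": 0, "roll": 0, "jaw": -0.5}, {"dx": 0, "dy": 0, "dz": 0, "roll": 0, "jaw": -0.5}]}}

```text
time_s: 6.67
ee_pos: [0.5932, -0.0599, 0.2118]
eef_rot: [3.14, 0.0, 1.496]
force: [-0.4, 0.1, -1.5]
grip_width: 0.0704
grip_force: 0.0
```

```bash
python3 - <<'E'
from g import *
go(.6083,.1425,.200,175.7)
for n in('scene',):
    S=cam(n); w=cloud(S); hsv=cv2.cvtColor(S['frame'],cv2.COLOR_RGB2HSV)
    m=cv2.inRange(hsv,(24,130,90),(34,255,255))>0; d=np.linalg.norm(w[...,:2]-[.593,-.06],axis=2)<.05; q=w[m&d]; q=q[q[:,2]>.06]
    print(len(q),q.max(0),cv2.minAreaRect(q[:,:2].astype(np.float32)))
E
```

```text
t 6.7 pos [ 0.5932 -0.0599  0.2118] rpy [1.799e+02 1.000e-02 8.569e+01] F [-0.4  0.1 -1.5] w 0.0704 gf 0.0
dx 203.0 dy -0.2 dz 11.8 roll -90.01
212 [ 0.61500882 -0.03920503  0.08116654] ((0.5911055207252502, -0.06279651075601578), (0.03645408898591995, 0.04934174567461014), 71.01225280761719)
```

Request:
{"api": "send_rows", "payload": {"rows": [{"dx": 29, "dy": 0, "dz": 0, "roll": 0, "jaw": 0.15}, {"dx": 29, "dy": 0, "dz": 0, "roll": 0, "jaw": 0.15}, {"dx": 29, "dy": 0, "dz": 0, "roll": 0, "jaw": 0.15}, {"dx": 29, "dy": 0, "dz": 0, "roll": 0, "jaw": 0.15}, {"dx": 29, "dy": 0, "dz": 0, "roll": 0, "jaw": 0.15}, {"dx": 29, "dy": 0, "dz": 0, "roll": 0, "jaw": 0.15}, {"dx": 29, "dy": 0, "dz": 0, "roll": 0, "jaw": 0.15}, {"dx": 0, "dy": 0, "dz": 0, "roll": -7, "jaw": 0.15}, {"dx": 0, "dy": 0, "dz": 0, "roll": -7, "jaw": 0.15}, {"dx": 0, "dy": 0, "dz": 0, "roll": -7, "jaw": 0.15}, {"dx": 0, "dy": 0, "dz": 0, "roll": -7, "jaw": 0.15}, {"dx": 0, "dy": 0, "dz": 0, "roll": -7, "jaw": 0.15}]}}

```text
time_s: 7.72
ee_pos: [0.6077, 0.1426, 0.2088]
eef_rot: [-3.138, -0.001, 2.113]
force: [-0.6, 0.4, 0.2]
grip_width: 0.0403
grip_force: 0.0
```

Request:
{"api": "send_rows", "payload": {"rows": [{"dx": 0, "dy": 0, "dz": 0, "roll": -7, "jaw": 0.15}, {"dx": 0, "dy": 0, "dz": 0, "roll": -7, "jaw": 0.15}, {"dx": 0, "dy": 0, "dz": 0, "roll": -7, "jaw": 0.15}, {"dx": 0, "dy": 0, "dz": 0, "roll": -7, "jaw": 0.15}, {"dx": 0, "dy": 0, "dz": 0, "roll": -7, "jaw": 0.15}, {"dx": 0, "dy": 0, "dz": 0, "roll": -7, "jaw": 0.15}, {"dx": 0, "dy": 0, "dz": 0, "roll": -7, "jaw": 0.15}, {"dx": 0, "dy": 0, "dz": 0, "roll": -6, "jaw": 0.15}, {"dx": 0, "dy": 0, "dz": 0, "roll": 0, "jaw": 0.15}, {"dx": 0, "dy": 0, "dz": 0, "roll": 0, "jaw": 0.15}]}}

```text
time_s: 8.55
ee_pos: [0.6079, 0.1425, 0.2095]
eef_rot: [-3.141, -0.002, 3.063]
force: [0.3, 0.8, 0.5]
grip_width: 0.0397
grip_force: 0.0
```

```bash
python3 - <<'E'
from g import *
go(.6085,.1428,.070,175.7)
S=cam('scene');T=cam('top')
for c in(S,T):
    w=cloud(c); d=np.linalg.norm(w[...,:2]-[.6083,.1425],axis=2)<.022; q=w[d]; q=q[q[:,2]<.12]
    print(len(q),np.percentile(q[:,2],[1,20,50,80,95,99]).round(4), q[q[:,2]>np.percentile(q[:,2],99)-.006].mean(0))
a=S['frame'][190:310,210:340,::-1];cv2.imwrite('pics/k.png',cv2.resize(a,None,fx=5,fy=5))
E
```

```text
t 8.6 pos [0.6079 0.1425 0.2095] rpy [-1.7997e+02 -1.3000e-01  1.7550e+02] F [0.3 0.8 0.5] w 0.0397 gf 0.0
dx -0.6 dy 0.3 dz 139.5 roll -0.2
341 [0.0446 0.0524 0.0556 0.0756 0.0792 0.0804] [0.60727985 0.14484977 0.07778575]
21 [0.053  0.0546 0.0565 0.0577 0.0594 0.073 ] [0.60434335 0.14835784 0.07635813]
```

View pics/k.png

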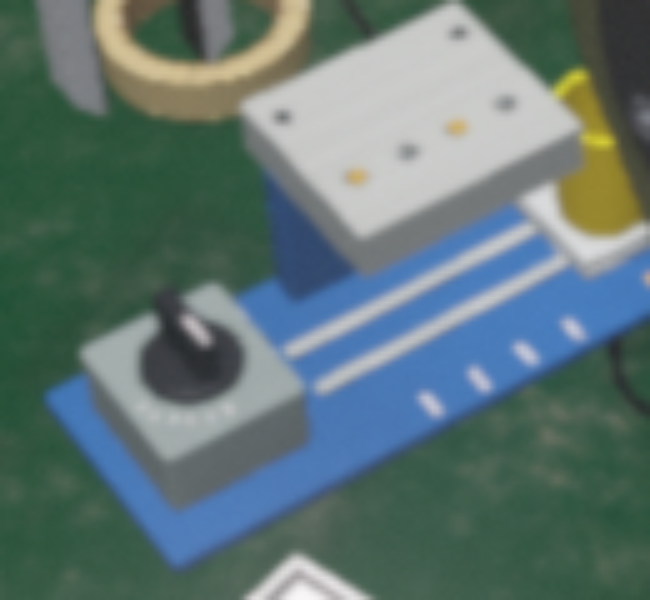

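The cup stands in the nest (600,190 in the crop) and the knob bar is at (185,330), still at 0. Next I grip the bar and turn 45° clockwise.

Request:
{"api": "send_rows", "payload": {"rows": [{"dx": 0, "dy": 0, "dz": 40, "roll": -0.2, "jaw": 0.15}, {"dx": 0, "dy": 0, "dz": 40, "roll": 0, "jaw": 0.15}, {"dx": 0, "dy": 0, "dz": 35, "roll": 0, "jaw": 0.15}, {"dx": 0, "dy": 0, "dz": 24, "roll": 0, "jaw": 0.15}, {"dx": 0, "dy": 0, "dz": 10, "roll": 0, "jaw": 0.15}, {"dx": 0, "dy": 0, "dz": 0, "roll": 0, "jaw": 0.15}, {"dx": 0, "dy": 0, "dz": 0, "roll": 0, "jaw": 1}, {"dx": 0, "dy": 0, "dz": 0, "roll": 0, "jaw": 1}, {"dx": 0, "dy": 0, "dz": 0, "roll": 0, "jaw": 1}, {"dx": 0, "dy": 0, "dz": 0, "roll": 0, "jaw": 1}, {"dx": 0, "dy": 0, "dz": 0, "roll": 0, "jaw": 1}], "force": 40}}

```text
time_s: 9.57
ee_pos: [0.6087, 0.1426, 0.063]
eef_rot: [3.141, 0.001, 3.07]
force: [-0.6, -14.3, 7.4]
grip_width: 0.0102
grip_force: 7.7
```

```bash
python3 g.py .6085 .1428 .060 175.7
```

```text
t 9.6 pos [0.6087 0.1426 0.063 ] rpy [1.7999e+02 8.0000e-02 1.7589e+02] F [ -0.6 -14.3   7.4] w 0.0102 gf 7.7
dx 0.2 dy 0.2 dz 3.0 roll 0.19
```

Request:
{"api": "send_rows", "payload": {"rows": [{"dx": 0, "dy": -0.5, "dz": 0, "roll": 0, "jaw": 1}, {"dx": 0, "dy": -0.5, "dz": 0, "roll": 0, "jaw": 1}, {"dx": 0, "dy": 0, "dz": 0, "roll": 0, "jaw": 1}, {"dx": 0, "dy": 0, "dz": 0, "roll": 0, "jaw": 1}], "force": 40}}

```text
time_s: 9.9
ee_pos: [0.6087, 0.1422, 0.0631]
eef_rot: [3.14, 0.002, 3.07]
force: [0.0, 3.4, 6.4]
grip_width: 0.0099
grip_force: 40.0
```

Request:
{"api": "send_rows", "payload": {"rows": [{"dx": 0, "dy": 0, "dz": 0, "roll": 5, "jaw": 1}, {"dx": 0, "dy": 0, "dz": 0, "roll": 5, "jaw": 1}, {"dx": 0, "dy": 0, "dz": 0, "roll": 5, "jaw": 1}, {"dx": 0, "dy": 0, "dz": 0, "roll": 5, "jaw": 1}, {"dx": 0, "dy": 0, "dz": 0, "roll": 5, "jaw": 1}, {"dx": 0, "dy": 0, "dz": 0, "roll": 5, "jaw": 1}, {"dx": 0, "dy": 0, "dz": 0, "roll": 5, "jaw": 1}, {"dx": 0, "dy": 0, "dz": 0, "roll": 5, "jaw": 1}, {"dx": 0, "dy": 0, "dz": 0, "roll": 5, "jaw": 1}, {"dx": 0, "dy": 0, "dz": 0, "roll": 0, "jaw": 1}, {"dx": 0, "dy": 0, "dz": 0, "roll": 0, "jaw": 1}, {"dx": 0, "dy": 0, "dz": 0, "roll": 0, "jaw": 1}], "force": 40}}

```text
time_s: 10.9
ee_pos: [0.6086, 0.142, 0.063]
eef_rot: [3.14, 0.0, 2.284]
force: [-1.6, 1.8, 7.2]
grip_width: 0.0093
grip_force: 40.0
```

```bash
python3 - <<'E'
from g import *
go(.6085,.1422,.060,130.7)
S=cam('scene');a=S['frame'][190:310,210:340,::-1];cv2.imwrite('pics/k2.png',cv2.resize(a,None,fx=5,fy=5))
E
```

```text
t 10.9 pos [0.6086 0.142  0.063 ] rpy [1.7991e+02 2.0000e-02 1.3089e+02] F [-1.6  1.8  7.2] w 0.0093 gf 40.0
dx 0.2 dy 0.1 dz 3.0 roll 0.19
```

View pics/k2.png

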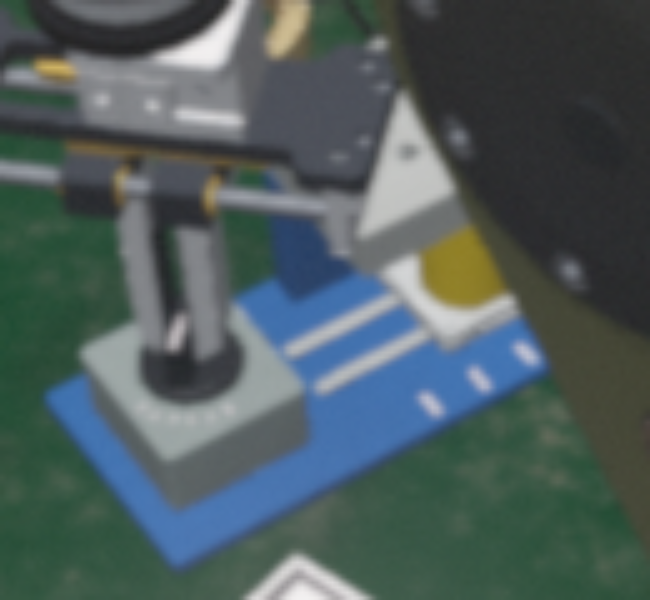

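The carriage has moved under the plate: the cup is at (460,270), about at the third white tick from the knob (hole 2). I release the knob and lift.

Request:
{"api": "send_rows", "payload": {"rows": [{"dx": 0, "dy": 0, "dz": 0, "roll": 0, "jaw": 0.15}, {"dx": 0, "dy": 0, "dz": 0, "roll": 0, "jaw": 0.15}, {"dx": 0, "dy": 0, "dz": 0, "roll": 0, "jaw": 0.15}, {"dx": 0, "dy": 0, "dz": 0, "roll": 0, "jaw": 0.15}, {"dx": 0, "dy": 0, "dz": -30, "roll": 0, "jaw": 0.15}, {"dx": 0, "dy": 0, "dz": -40, "roll": 0, "jaw": 0.15}, {"dx": 0, "dy": 0, "dz": -40, "roll": 0, "jaw": 0.15}, {"dx": 0, "dy": 0, "dz": -40, "roll": 0, "jaw": 0.15}, {"dx": 0, "dy": 0, "dz": 0, "roll": 0, "jaw": 0.15}]}}

```text
time_s: 11.7
ee_pos: [0.6105, 0.142, 0.2208]
eef_rot: [3.131, 0.006, 2.285]
force: [-0.1, 0.5, 1.6]
grip_width: 0.0399
grip_force: 0.0
```

Request:
{"api": "send_rows", "payload": {"rows": [{"dx": 0, "dy": 0, "dz": 0, "roll": 6.5, "jaw": 0.15}, {"dx": 0, "dy": 0, "dz": 0, "roll": 6.5, "jaw": 0.15}, {"dx": 0, "dy": 0, "dz": 0, "roll": 6.5, "jaw": 0.15}, {"dx": 0, "dy": 0, "dz": 0, "roll": 6.5, "jaw": 0.15}, {"dx": 0, "dy": 0, "dz": 0, "roll": 6.5, "jaw": 0.15}, {"dx": 0, "dy": 0, "dz": 0, "roll": 6.5, "jaw": 0.15}, {"dx": 0, "dy": 0, "dz": 0, "roll": 6.2, "jaw": 0.15}, {"dx": 0, "dy": 0, "dz": 0, "roll": 0, "jaw": 0.15}, {"dx": 0, "dy": 0, "dz": 0, "roll": 0, "jaw": 0.15}]}}

```text
time_s: 12.45
ee_pos: [0.6082, 0.1416, 0.2118]
eef_rot: [-3.141, 0.0, 1.499]
force: [-0.4, 0.3, -0.6]
grip_width: 0.0398
grip_force: 0.0
```

```bash
python3 - <<'E'
from g import *
class C(dict): pass
T=cam('top');S=cam('scene')
f=cv2.imread('pics/top0.png')[...,::-1]; hsv=cv2.cvtColor(np.ascontiguousarray(f),cv2.COLOR_RGB2HSV)
sub=hsv[262:292,330:362]; g=np.argwhere((sub[...,1]<60)&(sub[...,2]<200)); u,v=g[:,1].mean()+330,g[:,0].mean()+262; print('punch top px',len(g),u,v,ray(T,u,v,.116))
g=np.argwhere((sub[...,1]>150)&(sub[...,2]>245)&(sub[...,0]>20)); print('collar', len(g),ray(T,g[:,1].mean()+330,g[:,0].mean()+262,.046))
w=cloud(S); k=(np.linalg.norm(w[...,:2]-[.442,-.015],axis=2)<.03)&(w[...,2]>.07)&(w[...,2]<.13); q=w[k]; print('scene body',len(q),q.mean(0),q.min(0),q.max(0))
go(.4423,-.015,.21,85.7)
E
```

```text
punch top px 25 343.72 272.32 [ 0.45104426 -0.00862176  0.116     ]
collar 48 [ 0.44126707 -0.01706679  0.046     ]<stdin>:7: RuntimeWarning: Mean of empty slice.
  ret = um.true_divide(
Traceback (most recent call last):
ValueError: zero-size array to reduction operation minimum which has no identity
```

Request:
{"api": "send_rows", "payload": {"rows": [{"dx": -21.2, "dy": -19.4, "dz": 0, "roll": 0, "jaw": 0.15}, {"dx": -21.2, "dy": -19.4, "dz": 0, "roll": 0, "jaw": 0.15}, {"dx": -21.2, "dy": -19.4, "dz": 0, "roll": 0, "jaw": 0.15}, {"dx": -21.2, "dy": -19.4, "dz": 0, "roll": 0, "jaw": 0.15}, {"dx": -21.2, "dy": -19.4, "dz": 0, "roll": 0, "jaw": 0.15}, {"dx": -21.2, "dy": -19.4, "dz": 0, "roll": 0, "jaw": 0.15}, {"dx": -21.2, "dy": -19.4, "dz": 0, "roll": 0, "jaw": 0.15}, {"dx": -21.2, "dy": -19.4, "dz": 0, "roll": 0, "jaw": 0.15}, {"dx": 0, "dy": 0, "dz": 0, "roll": 0, "jaw": 0.15}, {"dx": 0, "dy": 0, "dz": 0, "roll": 0, "jaw": 0.15}, {"dx": 0, "dy": 0, "dz": 0, "roll": 0, "jaw": 0.15}]}}

```text
time_s: 13.47
ee_pos: [0.4412, -0.0157, 0.2123]
eef_rot: [3.141, -0.0, 1.497]
force: [-0.8, -1.2, -0.3]
grip_width: 0.0398
grip_force: 0.0
```

```bash
python3 - <<'E'
from g import *
go(.4415,-.0165,.069,85.7)
S=cam('scene'); P=np.array([.4415,-.0165]); u,v=proj(S,[*P,.046]).astype(int); u1,v1=proj(S,[*P,.116]).astype(int); print(u,v,u1,v1)
a=cv2.resize(S['frame'][v-70:v+30,u-50:u+50,::-1],None,fx=5,fy=5)
for z in(.046,.116):
    q=(proj(S,[*P,z])-[u-50,v-70]+.5)*5; cv2.circle(a,tuple(int(i) for i in q),4,(0,0,255),1)
T=cam('top');u,v=proj(T,[*P,.046]).astype(int); b=cv2.resize(T['frame'][v-30:v+30,u-18:u+18,::-1],(300,500)); cv2.imwrite('pics/p.png',np.hstack([a,b]))
E
```

```text
t 13.5 pos [ 0.4412 -0.0157  0.2123] rpy [ 1.7996e+02 -1.0000e-02  8.5760e+01] F [-0.8 -1.2 -0.3] w 0.0398 gf 0.0
dx -0.8 dy 0.4 dz 143.3 roll 0.06
362 272 363 249
```

View pics/p.png

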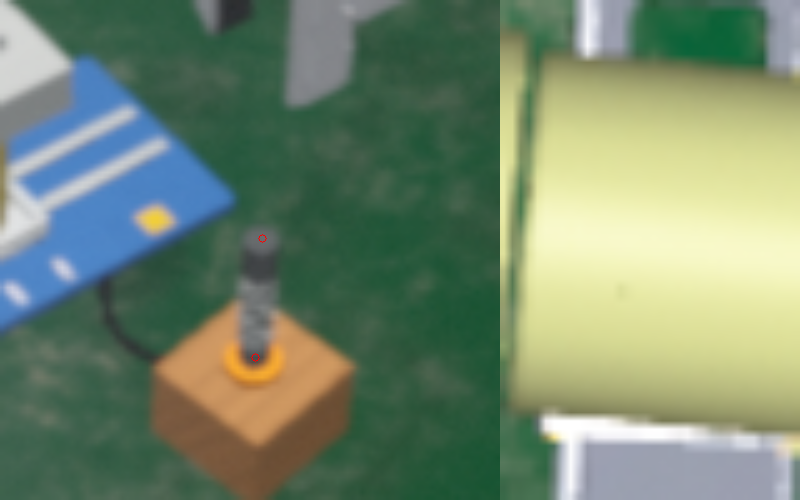

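The punch stands upright at the predicted spot: its top is at (262,241) and its collar at (255,360), within about 1 px of my marks. I go down and grip it.

Request:
{"api": "send_rows", "payload": {"rows": [{"dx": -0.8, "dy": 0.4, "dz": 30, "roll": 0, "jaw": 0.15}, {"dx": 0, "dy": 0, "dz": 40, "roll": 0, "jaw": 0.15}, {"dx": 0, "dy": 0, "dz": 38, "roll": 0, "jaw": 0.15}, {"dx": 0, "dy": 0, "dz": 25, "roll": 0, "jaw": 0.15}, {"dx": 0, "dy": 0, "dz": 10, "roll": 0, "jaw": 0.15}, {"dx": 0, "dy": 0, "dz": 0, "roll": 0, "jaw": 0.15}, {"dx": 0, "dy": 0, "dz": 0, "roll": 0, "jaw": 1}, {"dx": 0, "dy": 0, "dz": 0, "roll": 0, "jaw": 1}, {"dx": 0, "dy": 0, "dz": 0, "roll": 0, "jaw": 1}, {"dx": 0, "dy": 0, "dz": 0, "roll": 0, "jaw": 1}, {"dx": 0, "dy": 0, "dz": 0, "roll": 0, "jaw": 1}, {"dx": 0, "dy": 0, "dz": 0, "roll": 0, "jaw": 1}], "force": 50}}

```text
time_s: 14.57
ee_pos: [0.4417, -0.0167, 0.07]
eef_rot: [3.14, 0.0, 1.496]
force: [-0.4, 1.2, 8.1]
grip_width: 0.0132
grip_force: 50.0
```

```bash
python3 g.py .4415 -.0165 .069 85.7
```

```text
t 14.6 pos [ 0.4417 -0.0167  0.07  ] rpy [179.9    0.    85.69] F [-0.4  1.2  8.1] w 0.0132 gf 50.0
dx 0.2 dy -0.2 dz 1.0 roll -0.01
```

Request:
{"api": "send_rows", "payload": {"rows": [{"dx": 0, "dy": 0, "dz": -20, "roll": 0, "jaw": 1}, {"dx": 0, "dy": 0, "dz": -40, "roll": 0, "jaw": 1}, {"dx": 0, "dy": 0, "dz": -40, "roll": 0, "jaw": 1}, {"dx": 0, "dy": 0, "dz": -30, "roll": 0, "jaw": 1}, {"dx": 8.1, "dy": 25, "dz": 0, "roll": 0, "jaw": 1}, {"dx": 8.1, "dy": 30, "dz": 0, "roll": 0, "jaw": 1}, {"dx": 8.1, "dy": 30, "dz": 0, "roll": 0, "jaw": 1}, {"dx": 8.1, "dy": 30, "dz": 0, "roll": 0, "jaw": 1}, {"dx": 8.1, "dy": 25, "dz": 0, "roll": 0, "jaw": 1}, {"dx": 0, "dy": 14.2, "dz": 0, "roll": 0, "jaw": 1}, {"dx": 0, "dy": 0, "dz": 0, "roll": 0, "jaw": 1}, {"dx": 0, "dy": 0, "dz": 0, "roll": 0, "jaw": 1}]}}

```text
time_s: 15.57
ee_pos: [0.5977, 0.0121, 0.1985]
eef_rot: [-3.14, 0.0, 1.496]
force: [-0.3, -0.9, -1.0]
grip_width: 0.0133
grip_force: 50.0
```

Request:
{"api": "send_rows", "payload": {"rows": [{"dx": 0, "dy": 0, "dz": 8, "roll": 0, "jaw": 1}, {"dx": 0, "dy": 0, "dz": 7, "roll": 0, "jaw": 1}, {"dx": 0, "dy": 0, "dz": 0, "roll": 0, "jaw": 1}, {"dx": 0, "dy": 0, "dz": 0, "roll": 0, "jaw": 1}]}}

```text
time_s: 15.9
ee_pos: [0.5973, 0.012, 0.1837]
eef_rot: [-3.141, 0.0, 1.496]
force: [-0.8, 0.2, -1.2]
grip_width: 0.0134
grip_force: 50.0
```

```bash
python3 - <<'E'
from g import *
go(.5985,.012,.177,85.7)
S=cam('scene'); T=cam('top'); o=get_obs()['ee_pos']
u,v=proj(S,[.598,.012,.112]).astype(int); a=cv2.resize(S['frame'][v-50:v+30,u-50:u+50,::-1],(800,640),interpolation=cv2.INTER_CUBIC)
for P,col in(([*o[:2],o[2]-.06],(0,0,255)),([.5985,.012,.112],(255,0,0)),([.6021,.0599,.112],(255,0,0))):
    q=(proj(S,P)-[u-50,v-50]+.5)*8; cv2.circle(a,tuple(int(i) for i in q),6,col,1)
cv2.imwrite('pics/q.png',a[:600])
E
```

```text
t 15.9 pos [0.5973 0.012  0.1837] rpy [-179.95    0.     85.69] F [-0.8  0.2 -1.2] w 0.0134 gf 50.0
dx 0.1 dy 1.2 dz 6.7 roll -0.01
```

View pics/q.png

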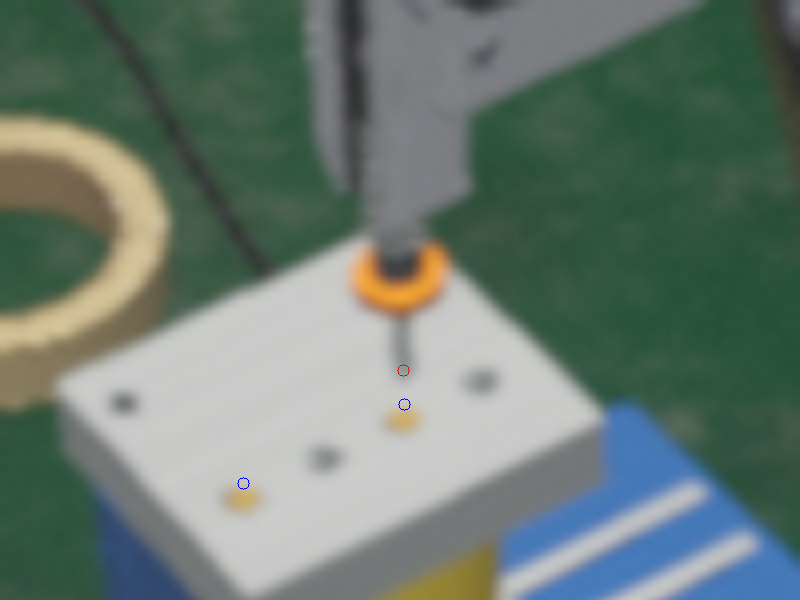

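The tip is at (403,378), directly above the hole 2 dowel at (403,420). A straight drop lands on it within about 1 mm, so I drive it down.

Request:
{"api": "send_rows", "payload": {"rows": [{"dx": 0, "dy": 0, "dz": 5, "roll": 0, "jaw": 1}, {"dx": 0, "dy": 0, "dz": 4, "roll": 0, "jaw": 1}, {"dx": 0, "dy": 0, "dz": 4, "roll": 0, "jaw": 1}, {"dx": 0, "dy": 0, "dz": 4, "roll": 0, "jaw": 1}, {"dx": 0, "dy": 0, "dz": 4, "roll": 0, "jaw": 1}], "force": 60}}

```text
time_s: 16.42
ee_pos: [0.5978, 0.0121, 0.1625]
eef_rot: [-3.141, 0.0, 1.496]
force: [-0.5, 0.1, -1.5]
grip_width: 0.0133
grip_force: 60.0
```

Request:
{"api": "send_rows", "payload": {"rows": [{"dx": 0, "dy": 0, "dz": 4, "roll": 0, "jaw": 1}, {"dx": 0, "dy": 0, "dz": 4, "roll": 0, "jaw": 1}, {"dx": 0, "dy": 0, "dz": 4, "roll": 0, "jaw": 1}, {"dx": 0, "dy": 0, "dz": 4, "roll": 0, "jaw": 1}, {"dx": 0, "dy": 0, "dz": 0, "roll": 0, "jaw": 1}, {"dx": 0, "dy": 0, "dz": 0, "roll": 0, "jaw": 1}]}}

```text
time_s: 16.92
ee_pos: [0.5978, 0.0121, 0.1468]
eef_rot: [-3.141, 0.0, 1.496]
force: [0.5, 0.1, -0.9]
grip_width: 0.013
grip_force: 60.0
```

Request:
{"api": "send_rows", "payload": {"rows": [{"dx": 0, "dy": 0, "dz": 3, "roll": 0, "jaw": 1}, {"dx": 0, "dy": 0, "dz": 3, "roll": 0, "jaw": 1}, {"dx": 0, "dy": 0, "dz": 0, "roll": 0, "jaw": 1}, {"dx": 0, "dy": 0, "dz": 0, "roll": 0, "jaw": 1}]}}

```text
time_s: 17.25
ee_pos: [0.5978, 0.0121, 0.1409]
eef_rot: [-3.141, 0.0, 1.496]
force: [0.8, -0.8, -1.2]
grip_width: 0.0129
grip_force: 60.0
```

Request:
{"api": "send_rows", "payload": {"rows": [{"dx": 0, "dy": 0, "dz": -15, "roll": 0, "jaw": 1}, {"dx": 0, "dy": 0, "dz": -25, "roll": 0, "jaw": 1}, {"dx": 0, "dy": 0, "dz": -20, "roll": 0, "jaw": 1}, {"dx": 0, "dy": 0, "dz": 0, "roll": 0, "jaw": 1}, {"dx": 0, "dy": 0, "dz": 0, "roll": 0, "jaw": 1}]}}

```text
time_s: 17.67
ee_pos: [0.5981, 0.0121, 0.2016]
eef_rot: [3.14, -0.0, 1.496]
force: [1.0, 0.4, -1.6]
grip_width: 0.0134
grip_force: 60.0
```

```bash
python3 - <<'E'
from g import *
go(.4417,-.0167,.200,85.7)
S=cam('scene'); u,v=proj(S,[.598,.012,.112]).astype(int); a=cv2.resize(S['frame'][v-50:v+30,u-50:u+50,::-1],(750,600),interpolation=cv2.INTER_CUBIC)
cv2.imwrite('pics/q2.png',a)
E
```

```text
t 17.7 pos [0.5981 0.0121 0.2016] rpy [179.9   -0.    85.69] F [ 1.   0.4 -1.6] w 0.0134 gf 60.0
dx -40.4 dy -153.8 dz 1.6 roll -0.01
```

View pics/q2.png

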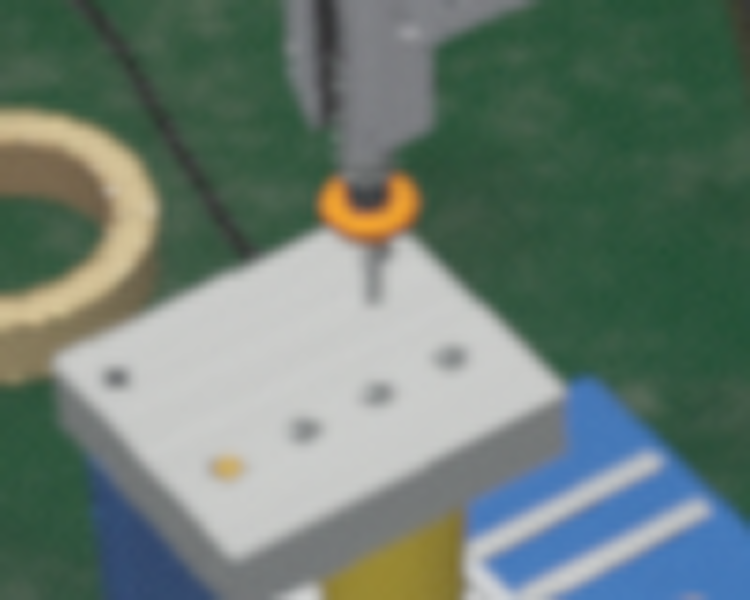

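Hole 2 at (377,393) is now empty and dark, so that dowel is out; hole 4's dowel remains at (227,467). I return the punch.

Request:
{"api": "send_rows", "payload": {"rows": [{"dx": 0, "dy": -25, "dz": 0, "roll": 0, "jaw": 1}, {"dx": -8, "dy": -30, "dz": 0, "roll": 0, "jaw": 1}, {"dx": -8, "dy": -30, "dz": 0, "roll": 0, "jaw": 1}, {"dx": -8, "dy": -30, "dz": 0, "roll": 0, "jaw": 1}, {"dx": -8, "dy": -25, "dz": 0, "roll": 0, "jaw": 1}, {"dx": -8.4, "dy": -13.8, "dz": 0, "roll": 0, "jaw": 1}, {"dx": 0, "dy": 0, "dz": 0, "roll": 0, "jaw": 1}, {"dx": 0, "dy": 0, "dz": 35, "roll": 0, "jaw": 1}, {"dx": 0, "dy": 0, "dz": 35, "roll": 0, "jaw": 1}, {"dx": 0, "dy": 0, "dz": 15, "roll": 0, "jaw": 1}, {"dx": 0, "dy": 0, "dz": 0, "roll": 0, "jaw": 1}, {"dx": 0, "dy": 0, "dz": 0, "roll": 0, "jaw": 1}]}}

```text
time_s: 18.72
ee_pos: [0.4413, -0.0165, 0.1154]
eef_rot: [-3.139, -0.0, 1.496]
force: [0.6, -0.6, -0.6]
grip_width: 0.0132
grip_force: 60.0
```

```bash
python3 g.py .4417 -.0167 .0705 85.7
```

```text
t 18.7 pos [ 0.4413 -0.0165  0.1154] rpy [-1.7987e+02 -1.0000e-02  8.5700e+01] F [ 0.6 -0.6 -0.6] w 0.0132 gf 60.0
dx -0.2 dy 0.4 dz 44.9 roll -0.0
```

Request:
{"api": "send_rows", "payload": {"rows": [{"dx": -0.1, "dy": 0.2, "dz": 20, "roll": 0, "jaw": 1}, {"dx": 0, "dy": 0, "dz": 16, "roll": 0, "jaw": 1}, {"dx": 0, "dy": 0, "dz": 8.5, "roll": 0, "jaw": 1}, {"dx": 0, "dy": 0, "dz": 0, "roll": 0, "jaw": 1}, {"dx": 0, "dy": 0, "dz": 0, "roll": 0, "jaw": 1}, {"dx": 0, "dy": 0, "dz": 0, "roll": 0, "jaw": 1}]}}

```text
time_s: 19.22
ee_pos: [0.4424, -0.0168, 0.0727]
eef_rot: [3.14, 0.0, 1.496]
force: [-0.3, -0.4, -1.5]
grip_width: 0.0132
grip_force: 60.0
```

Request:
{"api": "send_rows", "payload": {"rows": [{"dx": 0, "dy": 0, "dz": 0, "roll": 0, "jaw": 0.15}, {"dx": 0, "dy": 0, "dz": 0, "roll": 0, "jaw": 0.15}, {"dx": 0, "dy": 0, "dz": 0, "roll": 0, "jaw": 0.15}, {"dx": 0, "dy": 0, "dz": 0, "roll": 0, "jaw": 0.15}, {"dx": 0, "dy": 0, "dz": -30, "roll": 0, "jaw": 0.15}, {"dx": 0, "dy": 0, "dz": -40, "roll": 0, "jaw": 0.15}, {"dx": 0, "dy": 0, "dz": -40, "roll": 0, "jaw": 0.15}, {"dx": 0, "dy": 0, "dz": -30, "roll": 0, "jaw": 0.15}, {"dx": 0, "dy": 0, "dz": 0, "roll": 0, "jaw": 0.15}, {"dx": 0, "dy": 0, "dz": 0, "roll": 0, "jaw": 0.15}]}}

```text
time_s: 20.05
ee_pos: [0.4421, -0.0168, 0.2128]
eef_rot: [3.138, 0.0, 1.496]
force: [-0.3, -0.4, -0.0]
grip_width: 0.0399
grip_force: 0.0
```

```bash
python3 - <<'E'
from g import *
go(.6085,.1421,.200,130.7)
S=cam('scene'); u,v=362,272
a=S['frame'][v-70:v+30,u-50:u+50,::-1];cv2.imwrite('pics/p2.png',cv2.resize(a,None,fx=4,fy=4))
E
```

```text
t 20.1 pos [ 0.4421 -0.0168  0.2128] rpy [1.7982e+02 1.0000e-02 8.5690e+01] F [-0.3 -0.4 -0. ] w 0.0399 gf 0.0
dx 171.0 dy 153.9 dz 12.8 roll -45.01
```

View pics/p2.png

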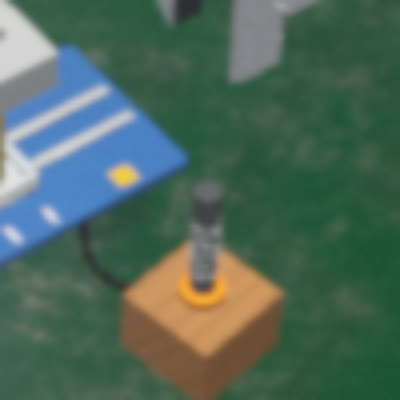

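The punch stands upright in its stand again, with its collar at (202,288). I go to the knob for clicks 4 and 5.

Request:
{"api": "send_rows", "payload": {"rows": [{"dx": 21.4, "dy": 19.2, "dz": 0, "roll": 0, "jaw": 0.15}, {"dx": 21.4, "dy": 19.2, "dz": 0, "roll": 0, "jaw": 0.15}, {"dx": 21.4, "dy": 19.2, "dz": 0, "roll": 0, "jaw": 0.15}, {"dx": 21.4, "dy": 19.2, "dz": 0, "roll": 0, "jaw": 0.15}, {"dx": 21.4, "dy": 19.2, "dz": 0, "roll": 0, "jaw": 0.15}, {"dx": 21.4, "dy": 19.2, "dz": 0, "roll": 0, "jaw": 0.15}, {"dx": 21.4, "dy": 19.2, "dz": 0, "roll": 0, "jaw": 0.15}, {"dx": 21.4, "dy": 19.2, "dz": 0, "roll": 0, "jaw": 0.15}, {"dx": 0, "dy": 0, "dz": 0, "roll": 0, "jaw": 0.15}]}}

```text
time_s: 20.85
ee_pos: [0.6089, 0.1451, 0.2082]
eef_rot: [-3.138, 0.001, 1.498]
force: [-0.9, 0.0, 0.2]
grip_width: 0.0399
grip_force: 0.0
```

Request:
{"api": "send_rows", "payload": {"rows": [{"dx": 0, "dy": 0, "dz": 0, "roll": -6.5, "jaw": 0.15}, {"dx": 0, "dy": 0, "dz": 0, "roll": -6.5, "jaw": 0.15}, {"dx": 0, "dy": 0, "dz": 0, "roll": -6.5, "jaw": 0.15}, {"dx": 0, "dy": 0, "dz": 0, "roll": -6.5, "jaw": 0.15}, {"dx": 0, "dy": 0, "dz": 0, "roll": -6.5, "jaw": 0.15}, {"dx": 0, "dy": 0, "dz": 0, "roll": -6.5, "jaw": 0.15}, {"dx": 0, "dy": 0, "dz": 0, "roll": -6, "jaw": 0.15}, {"dx": 0, "dy": 0, "dz": 0, "roll": 0, "jaw": 0.15}, {"dx": 0, "dy": 0, "dz": 0, "roll": 0, "jaw": 0.15}]}}

```text
time_s: 21.6
ee_pos: [0.6072, 0.1421, 0.2103]
eef_rot: [-3.14, -0.001, 2.278]
force: [-0.6, 0.8, -0.4]
grip_width: 0.0399
grip_force: 0.0
```

```bash
python3 g.py .6086 .142 .063 130.7
```

```text
t 21.6 pos [0.6072 0.1421 0.2103] rpy [-1.7990e+02 -6.0000e-02  1.3049e+02] F [-0.6  0.8 -0.4] w 0.0399 gf 0.0
dx -1.0 dy 1.0 dz 147.3 roll -0.21
```

Request:
{"api": "send_rows", "payload": {"rows": [{"dx": -0.7, "dy": 0.7, "dz": 40, "roll": -0.2, "jaw": 0.15}, {"dx": 0, "dy": 0, "dz": 40, "roll": 0, "jaw": 0.15}, {"dx": 0, "dy": 0, "dz": 35, "roll": 0, "jaw": 0.15}, {"dx": 0, "dy": 0, "dz": 22, "roll": 0, "jaw": 0.15}, {"dx": 0, "dy": 0, "dz": 10, "roll": 0, "jaw": 0.15}, {"dx": 0, "dy": 0, "dz": 0, "roll": 0, "jaw": 0.15}, {"dx": 0, "dy": 0, "dz": 0, "roll": 0, "jaw": 1}, {"dx": 0, "dy": 0, "dz": 0, "roll": 0, "jaw": 1}, {"dx": 0, "dy": 0, "dz": 0, "roll": 0, "jaw": 1}, {"dx": 0, "dy": 0, "dz": 0, "roll": 0, "jaw": 1}, {"dx": 0, "dy": 0, "dz": 0, "roll": 0, "jaw": 1}, {"dx": 0, "dy": 0, "dz": 0, "roll": 0, "jaw": 1}], "force": 40}}

```text
time_s: 22.6
ee_pos: [0.6087, 0.1421, 0.0655]
eef_rot: [-3.141, 0.0, 2.284]
force: [-3.8, -3.3, 7.3]
grip_width: 0.0097
grip_force: 40.0
```

```bash
python3 g.py .6086 .142 .063 130.7
```

```text
t 22.6 pos [0.6087 0.1421 0.0655] rpy [-1.7999e+02  3.0000e-02  1.3088e+02] F [-3.8 -3.3  7.3] w 0.0097 gf 40.0
dx -0.0 dy -0.1 dz 2.5 roll 0.18
```

Gripped well. I turn +30° to click 5, release and lift, then turn to yaw 85.7.

Request:
{"api": "send_rows", "payload": {"rows": [{"dx": 0, "dy": 0, "dz": 0, "roll": 5, "jaw": 1}, {"dx": 0, "dy": 0, "dz": 0, "roll": 5, "jaw": 1}, {"dx": 0, "dy": 0, "dz": 0, "roll": 5, "jaw": 1}, {"dx": 0, "dy": 0, "dz": 0, "roll": 5, "jaw": 1}, {"dx": 0, "dy": 0, "dz": 0, "roll": 5, "jaw": 1}, {"dx": 0, "dy": 0, "dz": 0, "roll": 5, "jaw": 1}, {"dx": 0, "dy": 0, "dz": 0, "roll": 0, "jaw": 1}, {"dx": 0, "dy": 0, "dz": 0, "roll": 0, "jaw": 1}, {"dx": 0, "dy": 0, "dz": 0, "roll": 0, "jaw": 1}]}}

```text
time_s: 23.35
ee_pos: [0.6085, 0.142, 0.0655]
eef_rot: [-3.141, 0.0, 1.761]
force: [-6.0, -3.9, 7.4]
grip_width: 0.0095
grip_force: 40.0
```

Request:
{"api": "send_rows", "payload": {"rows": [{"dx": 0, "dy": 0, "dz": 0, "roll": 0, "jaw": 0.15}, {"dx": 0, "dy": 0, "dz": 0, "roll": 0, "jaw": 0.15}, {"dx": 0, "dy": 0, "dz": 0, "roll": 0, "jaw": 0.15}, {"dx": 0, "dy": 0, "dz": 0, "roll": 0, "jaw": 0.15}, {"dx": 0, "dy": 0, "dz": -30, "roll": 0, "jaw": 0.15}, {"dx": 0, "dy": 0, "dz": -40, "roll": 0, "jaw": 0.15}, {"dx": 0, "dy": 0, "dz": -40, "roll": 0, "jaw": 0.15}, {"dx": 0, "dy": 0, "dz": -37, "roll": 0, "jaw": 0.15}, {"dx": 0, "dy": 0, "dz": 0, "roll": 5, "jaw": 0.15}, {"dx": 0, "dy": 0, "dz": 0, "roll": 5, "jaw": 0.15}, {"dx": 0, "dy": 0, "dz": 0, "roll": 5.2, "jaw": 0.15}, {"dx": 0, "dy": 0, "dz": 0, "roll": 0, "jaw": 0.15}]}}

```text
time_s: 24.35
ee_pos: [0.6086, 0.1424, 0.2116]
eef_rot: [3.142, -0.0, 1.491]
force: [0.2, -0.4, 0.6]
grip_width: 0.0399
grip_force: 0.0
```

Request:
{"api": "send_rows", "payload": {"rows": [{"dx": -21.2, "dy": -19.4, "dz": 0, "roll": 0, "jaw": 0.15}, {"dx": -21.2, "dy": -19.4, "dz": 0, "roll": 0, "jaw": 0.15}, {"dx": -21.2, "dy": -19.4, "dz": 0, "roll": 0, "jaw": 0.15}, {"dx": -21.2, "dy": -19.4, "dz": 0, "roll": 0, "jaw": 0.15}, {"dx": -21.2, "dy": -19.4, "dz": 0, "roll": 0, "jaw": 0.15}, {"dx": -21.2, "dy": -19.4, "dz": 0, "roll": 0, "jaw": 0.15}, {"dx": -21.2, "dy": -19.4, "dz": 0, "roll": 0, "jaw": 0.15}, {"dx": -21.2, "dy": -19.4, "dz": 0, "roll": 0, "jaw": 0.15}, {"dx": 0, "dy": 0, "dz": 0, "roll": 0, "jaw": 0.15}, {"dx": 0, "dy": 0, "dz": 0, "roll": 0, "jaw": 0.15}, {"dx": 0, "dy": 0, "dz": 0, "roll": 0, "jaw": 0.15}]}}

```text
time_s: 25.27
ee_pos: [0.4417, -0.0149, 0.2118]
eef_rot: [3.141, -0.0, 1.497]
force: [-0.4, -0.0, 0.6]
grip_width: 0.0399
grip_force: 0.0
```

```bash
python3 - <<'E'
from g import *
go(.4421,-.0168,.0725,85.7)
S=cam('scene')
a=cv2.resize(S['frame'][190:310,210:340,::-1],(650,600));cv2.imwrite('pics/k5.png',a)
E
```

```text
t 25.3 pos [ 0.4417 -0.0149  0.2118] rpy [ 1.7996e+02 -1.0000e-02  8.5780e+01] F [-0.4 -0.   0.6] w 0.0399 gf 0.0
dx -1.8 dy 0.6 dz 139.3 roll 0.08
```

View pics/k5.png

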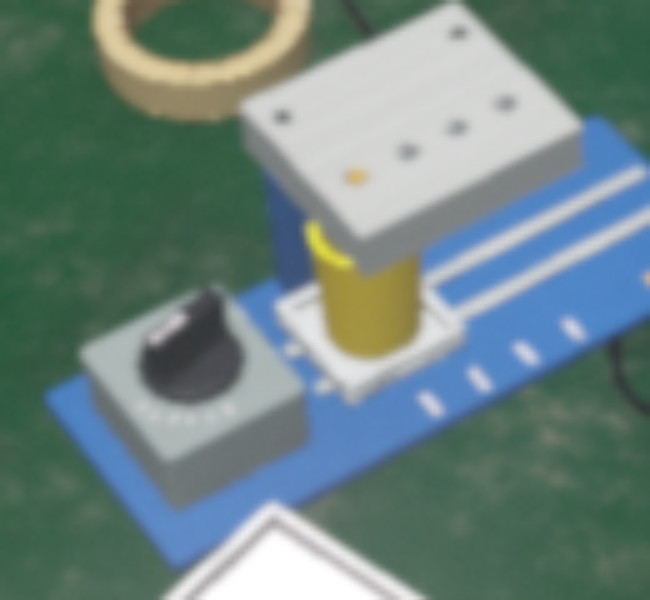

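The carriage with the cup at (370,290) is under hole 4 (dowel at 357,177). The tray has been knocked: its corner is now at (272,505). I'll measure it again before placing. Now I take the punch.

Request:
{"api": "send_rows", "payload": {"rows": [{"dx": -1.8, "dy": 0.6, "dz": 30, "roll": 0, "jaw": 0.15}, {"dx": 0, "dy": 0, "dz": 40, "roll": 0, "jaw": 0.15}, {"dx": 0, "dy": 0, "dz": 38, "roll": 0, "jaw": 0.15}, {"dx": 0, "dy": 0, "dz": 23, "roll": 0, "jaw": 0.15}, {"dx": 0, "dy": 0, "dz": 9, "roll": 0, "jaw": 0.15}, {"dx": 0, "dy": 0, "dz": 0, "roll": 0, "jaw": 0.15}, {"dx": 0, "dy": 0, "dz": 0, "roll": 0, "jaw": 1}, {"dx": 0, "dy": 0, "dz": 0, "roll": 0, "jaw": 1}, {"dx": 0, "dy": 0, "dz": 0, "roll": 0, "jaw": 1}, {"dx": 0, "dy": 0, "dz": 0, "roll": 0, "jaw": 1}, {"dx": 0, "dy": 0, "dz": 0, "roll": 0, "jaw": 1}, {"dx": 0, "dy": 0, "dz": 0, "roll": 0, "jaw": 1}], "force": 60}}

```text
time_s: 26.32
ee_pos: [0.4423, -0.017, 0.0725]
eef_rot: [3.14, 0.0, 1.496]
force: [-0.8, -0.0, 8.2]
grip_width: 0.013
grip_force: 60.0
```

```bash
python3 g.py .6021 .0599 .0725 85.7
```

```text
t 26.3 pos [ 0.4423 -0.017   0.0725] rpy [179.89   0.    85.69] F [-0.8 -0.   8.2] w 0.0130 gf 60.0
dx 88.7 dy 153.6 dz -0.0 roll -0.01
```

Request:
{"api": "send_rows", "payload": {"rows": [{"dx": 0, "dy": 0, "dz": -20, "roll": 0, "jaw": 1}, {"dx": 0, "dy": 0, "dz": -40, "roll": 0, "jaw": 1}, {"dx": 0, "dy": 0, "dz": -40, "roll": 0, "jaw": 1}, {"dx": 0, "dy": 0, "dz": -30, "roll": 0, "jaw": 1}, {"dx": 15, "dy": 25, "dz": 0, "roll": 0, "jaw": 1}, {"dx": 15, "dy": 30, "dz": 0, "roll": 0, "jaw": 1}, {"dx": 15, "dy": 30, "dz": 0, "roll": 0, "jaw": 1}, {"dx": 15, "dy": 30, "dz": 0, "roll": 0, "jaw": 1}, {"dx": 15, "dy": 25, "dz": 0, "roll": 0, "jaw": 1}, {"dx": 13.7, "dy": 12.9, "dz": 0, "roll": 0, "jaw": 1}, {"dx": 0, "dy": 0, "dz": 0, "roll": 0, "jaw": 1}, {"dx": 0, "dy": 0, "dz": 0, "roll": 0, "jaw": 1}]}}

```text
time_s: 27.32
ee_pos: [0.6006, 0.0603, 0.2009]
eef_rot: [-3.14, 0.0, 1.497]
force: [0.2, -0.2, -0.9]
grip_width: 0.0134
grip_force: 60.0
```

Request:
{"api": "send_rows", "payload": {"rows": [{"dx": 0, "dy": 0, "dz": 8, "roll": 0, "jaw": 1}, {"dx": 0, "dy": 0, "dz": 7, "roll": 0, "jaw": 1}, {"dx": 0, "dy": 0, "dz": 0, "roll": 0, "jaw": 1}, {"dx": 0, "dy": 0, "dz": 0, "roll": 0, "jaw": 1}]}}

```text
time_s: 27.65
ee_pos: [0.6002, 0.0595, 0.1862]
eef_rot: [-3.141, 0.0, 1.495]
force: [0.2, 0.4, -0.7]
grip_width: 0.0133
grip_force: 60.0
```

```bash
python3 - <<'E'
from g import *
go(.6014,.0600,.1855,85.7)
S=cam('scene'); u,v=proj(S,[.602,.060,.112]).astype(int); f=S['frame'][v-50:v+30,u-50:u+50,::-1]; a=cv2.resize(f,(750,600),interpolation=cv2.INTER_CUBIC)
o=get_obs()['ee_pos']; q=(proj(S,[*o[:2],o[2]-.0625])-[u-50,v-50]+.5)*7.5; cv2.circle(a,tuple(int(i) for i in q),6,(0,0,255),1)
q=(proj(S,[*o[:2],.112])-[u-50,v-50]+.5)*7.5; cv2.circle(a,tuple(int(i) for i in q),6,(255,0,0),1)
cv2.imwrite('pics/q4.png',a)
E
```

```text
t 27.6 pos [0.6002 0.0595 0.1862] rpy [-1.7995e+02  1.0000e-02  8.5660e+01] F [ 0.2  0.4 -0.7] w 0.0133 gf 60.0
dx 0.5 dy 1.2 dz 0.7 roll -0.04
```

View pics/q4.png

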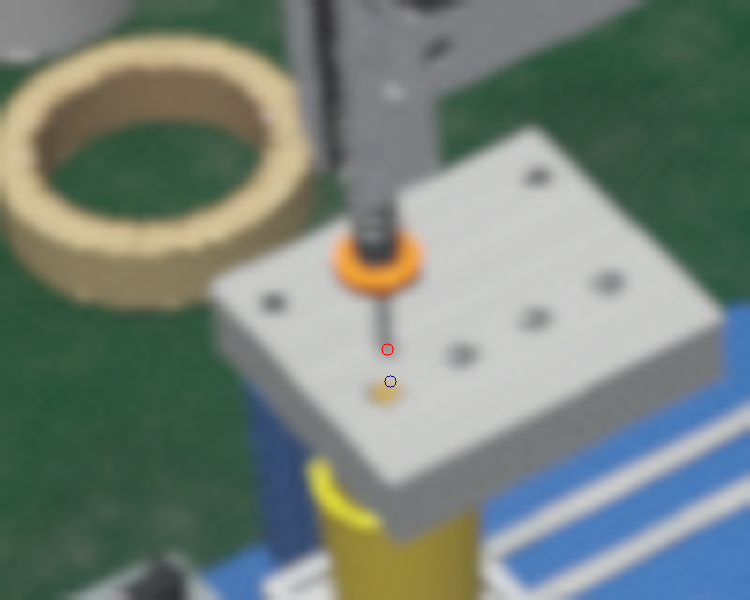

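The tip at (385,352) is straight above the dowel at (385,393). I drive it down.

Request:
{"api": "send_rows", "payload": {"rows": [{"dx": 0.3, "dy": 0.3, "dz": 5, "roll": 0, "jaw": 1}, {"dx": 0, "dy": 0, "dz": 4, "roll": 0, "jaw": 1}, {"dx": 0, "dy": 0, "dz": 4, "roll": 0, "jaw": 1}, {"dx": 0, "dy": 0, "dz": 4, "roll": 0, "jaw": 1}, {"dx": 0, "dy": 0, "dz": 4, "roll": 0, "jaw": 1}]}}

```text
time_s: 28.12
ee_pos: [0.601, 0.0603, 0.165]
eef_rot: [-3.141, 0.0, 1.496]
force: [-0.7, 0.0, -0.9]
grip_width: 0.013
grip_force: 60.0
```

Request:
{"api": "send_rows", "payload": {"rows": [{"dx": 0, "dy": 0, "dz": 4, "roll": 0, "jaw": 1}, {"dx": 0, "dy": 0, "dz": 4, "roll": 0, "jaw": 1}, {"dx": 0, "dy": 0, "dz": 4, "roll": 0, "jaw": 1}, {"dx": 0, "dy": 0, "dz": 4, "roll": 0, "jaw": 1}, {"dx": 0, "dy": 0, "dz": 3, "roll": 0, "jaw": 1}, {"dx": 0, "dy": 0, "dz": 2.5, "roll": 0, "jaw": 1}, {"dx": 0, "dy": 0, "dz": 0, "roll": 0, "jaw": 1}, {"dx": 0, "dy": 0, "dz": 0, "roll": 0, "jaw": 1}]}}

```text
time_s: 28.78
ee_pos: [0.6011, 0.0603, 0.144]
eef_rot: [-3.142, 0.0, 1.496]
force: [-0.3, 0.2, -0.9]
grip_width: 0.0131
grip_force: 60.0
```

Request:
{"api": "send_rows", "payload": {"rows": [{"dx": 0, "dy": 0, "dz": -15, "roll": 0, "jaw": 1}, {"dx": 0, "dy": 0, "dz": -25, "roll": 0, "jaw": 1}, {"dx": 0, "dy": 0, "dz": -20, "roll": 0, "jaw": 1}, {"dx": 0, "dy": 0, "dz": 0, "roll": 0, "jaw": 1}, {"dx": 0, "dy": 0, "dz": 0, "roll": 0, "jaw": 1}]}}

```text
time_s: 29.2
ee_pos: [0.6014, 0.0603, 0.2047]
eef_rot: [3.14, -0.0, 1.496]
force: [-0.1, -0.1, -1.6]
grip_width: 0.0131
grip_force: 60.0
```

```bash
python3 - <<'E'
from g import *
go(.4423,-.017,.2025,85.7)
S=cam('scene'); u,v=proj(S,[.602,.060,.112]).astype(int); h=cv2.cvtColor(S['frame'],cv2.COLOR_RGB2HSV)[v-4:v+8,u-7:u+8]
print('brass px',((h[...,1]>90)&(h[...,2]>100)).sum(), 'dark px',(h[...,2]<140).sum())
save(S,'q5.png',(210,180,350,310),4)
E
```

```text
t 29.2 pos [0.6014 0.0603 0.2047] rpy [ 1.7988e+02 -2.0000e-02  8.5690e+01] F [-0.1 -0.1 -1.6] w 0.0131 gf 60.0
dx -89.1 dy -152.9 dz 2.2 roll -0.01
brass px 0 dark px 3
```

Hole 4 has no brass pixels left. I return the punch.

Request:
{"api": "send_rows", "payload": {"rows": [{"dx": 0, "dy": -25, "dz": 0, "roll": 0, "jaw": 1}, {"dx": -18, "dy": -30, "dz": 0, "roll": 0, "jaw": 1}, {"dx": -18, "dy": -30, "dz": 0, "roll": 0, "jaw": 1}, {"dx": -18, "dy": -30, "dz": 0, "roll": 0, "jaw": 1}, {"dx": -18, "dy": -25, "dz": 0, "roll": 0, "jaw": 1}, {"dx": -17.1, "dy": -12.9, "dz": 0, "roll": 0, "jaw": 1}, {"dx": 0, "dy": 0, "dz": 0, "roll": 0, "jaw": 1}, {"dx": 0, "dy": 0, "dz": 35, "roll": 0, "jaw": 1}, {"dx": 0, "dy": 0, "dz": 35, "roll": 0, "jaw": 1}, {"dx": 0, "dy": 0, "dz": 15, "roll": 0, "jaw": 1}, {"dx": 0, "dy": 0, "dz": 0, "roll": 0, "jaw": 1}, {"dx": 0, "dy": 0, "dz": 0, "roll": 0, "jaw": 1}]}}

```text
time_s: 30.25
ee_pos: [0.4417, -0.0168, 0.1184]
eef_rot: [-3.139, -0.0, 1.496]
force: [-0.0, 0.9, -0.1]
grip_width: 0.0135
grip_force: 60.0
```

```bash
python3 g.py .4421 -.0169 .073 85.7
```

```text
t 30.2 pos [ 0.4417 -0.0168  0.1184] rpy [-1.7987e+02 -1.0000e-02  8.5700e+01] F [-0.   0.9 -0.1] w 0.0135 gf 60.0
dx -0.0 dy 0.4 dz 45.4 roll -0.0
```

Request:
{"api": "send_rows", "payload": {"rows": [{"dx": 0, "dy": 0.2, "dz": 20, "roll": 0, "jaw": 1}, {"dx": 0, "dy": 0, "dz": 16, "roll": 0, "jaw": 1}, {"dx": 0, "dy": 0, "dz": 9, "roll": 0, "jaw": 1}, {"dx": 0, "dy": 0, "dz": 0, "roll": 0, "jaw": 1}, {"dx": 0, "dy": 0, "dz": 0, "roll": 0, "jaw": 1}, {"dx": 0, "dy": 0, "dz": 0, "roll": 0, "jaw": 1}]}}

```text
time_s: 30.75
ee_pos: [0.4429, -0.0171, 0.0752]
eef_rot: [3.14, 0.0, 1.496]
force: [-0.0, -0.6, -1.4]
grip_width: 0.0133
grip_force: 60.0
```

Request:
{"api": "send_rows", "payload": {"rows": [{"dx": 0, "dy": 0, "dz": 0, "roll": 0, "jaw": 0.15}, {"dx": 0, "dy": 0, "dz": 0, "roll": 0, "jaw": 0.15}, {"dx": 0, "dy": 0, "dz": 0, "roll": 0, "jaw": 0.15}, {"dx": 0, "dy": 0, "dz": 0, "roll": 0, "jaw": 0.15}, {"dx": 0, "dy": 0, "dz": -30, "roll": 0, "jaw": 0.15}, {"dx": 0, "dy": 0, "dz": -40, "roll": 0, "jaw": 0.15}, {"dx": 0, "dy": 0, "dz": -40, "roll": 0, "jaw": 0.15}, {"dx": 0, "dy": 0, "dz": -30, "roll": 0, "jaw": 0.15}, {"dx": 0, "dy": 0, "dz": 0, "roll": 0, "jaw": 0.15}]}}

```text
time_s: 31.5
ee_pos: [0.4441, -0.0173, 0.22]
eef_rot: [3.132, 0.0, 1.496]
force: [0.0, -0.9, 0.1]
grip_width: 0.0398
grip_force: 0.0
```

Request:
{"api": "send_rows", "payload": {"rows": [{"dx": 21.4, "dy": 19.2, "dz": 0, "roll": 0, "jaw": 0.15}, {"dx": 21.4, "dy": 19.2, "dz": 0, "roll": 0, "jaw": 0.15}, {"dx": 21.4, "dy": 19.2, "dz": 0, "roll": 0, "jaw": 0.15}, {"dx": 21.4, "dy": 19.2, "dz": 0, "roll": 0, "jaw": 0.15}, {"dx": 21.4, "dy": 19.2, "dz": 0, "roll": 0, "jaw": 0.15}, {"dx": 21.4, "dy": 19.2, "dz": 0, "roll": 0, "jaw": 0.15}, {"dx": 21.4, "dy": 19.2, "dz": 0, "roll": 0, "jaw": 0.15}, {"dx": 21.4, "dy": 19.2, "dz": 0, "roll": -5, "jaw": 0.15}, {"dx": 0, "dy": 0, "dz": 0, "roll": -5, "jaw": 0.15}, {"dx": 0, "dy": 0, "dz": 0, "roll": -5, "jaw": 0.15}, {"dx": 0, "dy": 0, "dz": 0, "roll": 0, "jaw": 0.15}, {"dx": 0, "dy": 0, "dz": 0, "roll": 0, "jaw": 0.15}]}}

```text
time_s: 32.5
ee_pos: [0.608, 0.142, 0.2136]
eef_rot: [-3.141, -0.0, 1.755]
force: [-0.4, -0.2, 0.2]
grip_width: 0.0399
grip_force: 0.0
```

```bash
python3 - <<'E'
from g import *
go(.6085,.142,.065,100.7)
S=cam('scene'); w=cloud(S); h=cv2.cvtColor(S['frame'],cv2.COLOR_RGB2HSV)
k=(np.linalg.norm(w[...,:2]-[.4415,-.0165],axis=2)<.025); q=w[k&(w[...,2]>.06)&(w[...,2]<.14)]
print('punch body',q.mean(0).round(4),'top z',np.percentile(q[:,2],97))
m=(h[...,0]<14)&(h[...,0]>4)&(h[...,1]>190)&k; print('collar z',np.median(w[m],0) if m.any() else None)
E
```

```text
t 32.5 pos [0.608  0.142  0.2136] rpy [-179.97   -0.    100.53] F [-0.4 -0.2  0.2] w 0.0399 gf 0.0
dx -0.1 dy 0.4 dz 148.6 roll -0.17<stdin>:5: RuntimeWarning: Mean of empty slice.
  ret = um.true_divide(
Traceback (most recent call last):
IndexError: index -1 is out of bounds for axis 0 with size 0
```

Request:
{"api": "send_rows", "payload": {"rows": [{"dx": 0, "dy": 0.4, "dz": 40, "roll": -0.2, "jaw": 0.15}, {"dx": 0, "dy": 0, "dz": 40, "roll": 0, "jaw": 0.15}, {"dx": 0, "dy": 0, "dz": 35, "roll": 0, "jaw": 0.15}, {"dx": 0, "dy": 0, "dz": 23, "roll": 0, "jaw": 0.15}, {"dx": 0, "dy": 0, "dz": 11, "roll": 0, "jaw": 0.15}, {"dx": 0, "dy": 0, "dz": 0, "roll": 0, "jaw": 0.15}, {"dx": 0, "dy": 0, "dz": 0, "roll": 0, "jaw": 1}, {"dx": 0, "dy": 0, "dz": 0, "roll": 0, "jaw": 1}, {"dx": 0, "dy": 0, "dz": 0, "roll": 0, "jaw": 1}, {"dx": 0, "dy": 0, "dz": 0, "roll": 0, "jaw": 1}, {"dx": 0, "dy": 0, "dz": 0, "roll": 0, "jaw": 1}, {"dx": 0, "dy": 0, "dz": 0, "roll": 0, "jaw": 1}], "force": 40}}

```text
time_s: 33.55
ee_pos: [0.6085, 0.1422, 0.0661]
eef_rot: [3.141, 0.0, 1.761]
force: [-6.0, -0.5, 7.0]
grip_width: 0.0096
grip_force: 40.0
```

```bash
python3 g.py .6085 .142 .063 100.7
```

```text
t 33.5 pos [0.6085 0.1422 0.0661] rpy [179.99   0.   100.89] F [-6.  -0.5  7. ] w 0.0096 gf 40.0
dx -0.2 dy 0.0 dz 3.1 roll 0.19
```

Request:
{"api": "send_rows", "payload": {"rows": [{"dx": 0, "dy": 0, "dz": 0, "roll": -5, "jaw": 1}, {"dx": 0, "dy": 0, "dz": 0, "roll": -5, "jaw": 1}, {"dx": 0, "dy": 0, "dz": 0, "roll": -5, "jaw": 1}, {"dx": 0, "dy": 0, "dz": 0, "roll": -5, "jaw": 1}, {"dx": 0, "dy": 0, "dz": 0, "roll": -5, "jaw": 1}, {"dx": 0, "dy": 0, "dz": 0, "roll": -5, "jaw": 1}, {"dx": 0, "dy": 0, "dz": 0, "roll": -5, "jaw": 1}, {"dx": 0, "dy": 0, "dz": 0, "roll": -5, "jaw": 1}]}}

```text
time_s: 34.22
ee_pos: [0.6085, 0.1422, 0.0661]
eef_rot: [3.141, 0.0, 2.463]
force: [-3.1, -0.5, 7.1]
grip_width: 0.0096
grip_force: 40.0
```

Request:
{"api": "send_rows", "payload": {"rows": [{"dx": 0, "dy": 0, "dz": 0, "roll": -5, "jaw": 1}, {"dx": 0, "dy": 0, "dz": 0, "roll": -5, "jaw": 1}, {"dx": 0, "dy": 0, "dz": 0, "roll": -5, "jaw": 1}, {"dx": 0, "dy": 0, "dz": 0, "roll": -5, "jaw": 1}, {"dx": 0, "dy": 0, "dz": 0, "roll": -5, "jaw": 1}, {"dx": 0, "dy": 0, "dz": 0, "roll": -5, "jaw": 1}, {"dx": 0, "dy": 0, "dz": 0, "roll": -5, "jaw": 1}, {"dx": 0, "dy": 0, "dz": 0, "roll": 0, "jaw": 1}, {"dx": 0, "dy": 0, "dz": 0, "roll": 0, "jaw": 1}, {"dx": 0, "dy": 0, "dz": 0, "roll": 0, "jaw": 1}]}}

```text
time_s: 35.05
ee_pos: [0.6086, 0.1423, 0.0661]
eef_rot: [3.141, 0.0, 3.07]
force: [-4.9, -0.3, 6.8]
grip_width: 0.0096
grip_force: 40.0
```

Request:
{"api": "send_rows", "payload": {"rows": [{"dx": 0, "dy": 0, "dz": 0, "roll": 0, "jaw": 0.15}, {"dx": 0, "dy": 0, "dz": 0, "roll": 0, "jaw": 0.15}, {"dx": 0, "dy": 0, "dz": 0, "roll": 0, "jaw": 0.15}, {"dx": 0, "dy": 0, "dz": 0, "roll": 0, "jaw": 0.15}, {"dx": 0, "dy": 0, "dz": -30, "roll": 0, "jaw": 0.15}, {"dx": 0, "dy": 0, "dz": -40, "roll": 0, "jaw": 0.15}, {"dx": 0, "dy": 0, "dz": -40, "roll": 0, "jaw": 0.15}, {"dx": 0, "dy": 0, "dz": -35, "roll": 0, "jaw": 0.15}, {"dx": 0, "dy": 0, "dz": 0, "roll": 0, "jaw": 0.15}, {"dx": 0, "dy": 0, "dz": 0, "roll": 0, "jaw": 0.15}]}}

```text
time_s: 35.88
ee_pos: [0.6092, 0.1423, 0.2119]
eef_rot: [3.141, 0.004, 3.07]
force: [-1.2, 0.0, -1.2]
grip_width: 0.0399
grip_force: 0.0
```

Request:
{"api": "send_rows", "payload": {"rows": [{"dx": 0, "dy": 0, "dz": 0, "roll": 7, "jaw": -0.5}, {"dx": 0, "dy": 0, "dz": 0, "roll": 7, "jaw": -0.5}, {"dx": 0, "dy": 0, "dz": 0, "roll": 7, "jaw": -0.5}, {"dx": 0, "dy": 0, "dz": 0, "roll": 7, "jaw": -0.5}, {"dx": 0, "dy": 0, "dz": 0, "roll": 7, "jaw": -0.5}, {"dx": 0, "dy": 0, "dz": 0, "roll": 7, "jaw": -0.5}, {"dx": 0, "dy": 0, "dz": 0, "roll": 7, "jaw": -0.5}, {"dx": 0, "dy": 0, "dz": 0, "roll": 7, "jaw": -0.5}, {"dx": 0, "dy": 0, "dz": 0, "roll": 7, "jaw": -0.5}, {"dx": 0, "dy": 0, "dz": 0, "roll": 7, "jaw": -0.5}, {"dx": 0, "dy": 0, "dz": 0, "roll": 7, "jaw": -0.5}, {"dx": 0, "dy": 0, "dz": 0, "roll": 7, "jaw": -0.5}]}}

```text
time_s: 36.88
ee_pos: [0.608, 0.1421, 0.208]
eef_rot: [-3.139, 0.0, 1.598]
force: [0.3, 0.3, 0.1]
grip_width: 0.0704
grip_force: 0.0
```

Request:
{"api": "send_rows", "payload": {"rows": [{"dx": 0, "dy": 0, "dz": 0, "roll": 6.2, "jaw": -0.5}, {"dx": 0, "dy": 0, "dz": 0, "roll": 0, "jaw": -0.5}, {"dx": 0, "dy": 0, "dz": 0, "roll": 0, "jaw": -0.5}]}}

```text
time_s: 37.13
ee_pos: [0.6082, 0.1421, 0.2086]
eef_rot: [-3.14, 0.0, 1.499]
force: [0.7, 0.3, -0.6]
grip_width: 0.0704
grip_force: 0.0
```

```bash
python3 - <<'E'
from g import *
go(.5931,-.0599,.21,85.7)
S=cam('scene');T=cam('top')
for n,c in(('S',S),('T',T)):
    w=cloud(c); h=cv2.cvtColor(c['frame'],cv2.COLOR_RGB2HSV)
    m=(h[...,0]>23)&(h[...,0]<35)&(h[...,1]>130)&(h[...,2]>80)&(w[...,2]>.068)&(w[...,2]<.09); q=w[m&(np.linalg.norm(w[...,:2]-[.593,-.06],axis=2)<.15)]
    print(n,'cup rim',len(q)); 
    if len(q): print(cv2.minAreaRect(q[:,:2].astype(np.float32)))
    m=(h[...,1]<40)&(h[...,2]>150)&(w[...,2]<.03)&(w[...,2]>-.01)&(abs(w[...,0]-.46)<.13)&(abs(w[...,1]-.2)<.13)
    nn,l,s,ce=cv2.connectedComponentsWithStats(m.astype(np.uint8))
    for i in range(1,nn):
        if s[i,4]>200: print(n,'white',s[i,4],ce[i],cv2.minAreaRect(w[l==i][:,:2].astype(np.float32)))
    q=w[(np.linalg.norm(w[...,:2]-[.4415,-.0165],axis=2)<.025)&(w[...,2]>.06)&(w[...,2]<.14)]
    if len(q): print(n,'punch',q.mean(0),np.percentile(q[:,2],97))
E
```

```text
t 37.1 pos [0.6082 0.1421 0.2086] rpy [-1.7988e+02  3.0000e-02  8.5890e+01] F [ 0.7  0.3 -0.6] w 0.0704 gf 0.0
dx -202.6 dy -0.6 dz -1.4 roll 0.19
S cup rim 45
((0.595936119556427, -0.05052995681762695), (0.012961618602275848, 0.04694100469350815), 66.82962799072266)
S white 3203 [265.87667811 324.87355604] ((0.49390262365341187, 0.18512369692325592), (0.12547817826271057, 0.12564948201179504), 11.992813110351562)
S white 449 [207.02895323 360.97772829] ((0.5079231858253479, 0.31371089816093445), (0.03245259448885918, 0.10220744460821152), 89.9677734375)
T cup rim 64
((0.5926473736763, -0.06089313328266144), (0.04177729785442352, 0.04297590255737305), 75.31631469726562)
T white 202 [215.24257426 260.92574257] ((0.5010069608688354, 0.3157716393470764), (0.08286964148283005, 0.02796008065342903), 0.604619562625885)
T punch [ 0.44356843 -0.01493727  0.11374019] 0.11893341840442041
```

Request:
{"api": "send_rows", "payload": {"rows": [{"dx": -29, "dy": 0, "dz": 0, "roll": 0.1, "jaw": -0.5}, {"dx": -29, "dy": 0, "dz": 0, "roll": 0, "jaw": -0.5}, {"dx": -29, "dy": 0, "dz": 0, "roll": 0, "jaw": -0.5}, {"dx": -29, "dy": 0, "dz": 0, "roll": 0, "jaw": -0.5}, {"dx": -29, "dy": 0, "dz": 0, "roll": 0, "jaw": -0.5}, {"dx": -29, "dy": 0, "dz": 0, "roll": 0, "jaw": -0.5}, {"dx": -29, "dy": 0, "dz": 0, "roll": 0, "jaw": -0.5}, {"dx": 0, "dy": 0, "dz": 0, "roll": 0, "jaw": -0.5}, {"dx": 0, "dy": 0, "dz": 0, "roll": 0, "jaw": -0.5}, {"dx": 0, "dy": 0, "dz": 0, "roll": 0, "jaw": -0.5}], "force": 20}}

```text
time_s: 38.07
ee_pos: [0.593, -0.0598, 0.2099]
eef_rot: [-3.141, -0.0, 1.495]
force: [0.7, 0.1, -0.8]
grip_width: 0.0704
grip_force: 0.0
```

```bash
python3 - <<'E'
from g import *
go(.5930,-.0600,.042,85.7)
for n in('scene','top'):
    c=cam(n); w=cloud(c); h=cv2.cvtColor(c['frame'],cv2.COLOR_RGB2HSV)
    m=(h[...,1]<40)&(h[...,2]>170)&(w[...,2]<.03)&(w[...,2]>-.01)&(abs(w[...,0]-.48)<.11)&(abs(w[...,1]-.19)<.1)
    m=cv2.morphologyEx(m.astype(np.uint8),cv2.MORPH_OPEN,np.ones((3,3)))
    nn,l,s,ce=cv2.connectedComponentsWithStats(m)
    for i in range(1,nn):
        if s[i,4]>100: P=w[l==i]; print(n,'white',s[i,4],ce[i].round(1),cv2.minAreaRect(np.float32(P[:,:2])),np.median(P,0))
E
```

```text
t 38.1 pos [ 0.593  -0.0598  0.2099] rpy [-1.7998e+02 -1.0000e-02  8.5670e+01] F [ 0.7  0.1 -0.8] w 0.0704 gf 0.0
dx -0.2 dy 0.0 dz 167.9 roll -0.03
scene white 2995 [265.9 324.6] ((0.49425697326660156, 0.1859324872493744), (0.12619492411613464, 0.12427552789449692), 11.290755271911621) [0.48951982 0.18840225 0.00417659]
top white 1989 [265.5 260.8] ((0.48799943923950195, 0.19061025977134705), (0.11628823727369308, 0.11648242920637131), 11.982934951782227) [0.48754342 0.18988806 0.00498185]
```

Request:
{"api": "send_rows", "payload": {"rows": [{"dx": 0, "dy": 0, "dz": 35, "roll": 0, "jaw": -0.5}, {"dx": 0, "dy": 0, "dz": 35, "roll": 0, "jaw": -0.5}, {"dx": 0, "dy": 0, "dz": 35, "roll": 0, "jaw": -0.5}, {"dx": 0, "dy": 0, "dz": 32, "roll": 0, "jaw": -0.5}, {"dx": 0, "dy": 0, "dz": 22, "roll": 0, "jaw": -0.5}, {"dx": 0, "dy": 0, "dz": 8, "roll": 0, "jaw": -0.5}, {"dx": 0, "dy": 0, "dz": 0, "roll": 0, "jaw": -0.5}, {"dx": 0, "dy": 0, "dz": 0, "roll": 0, "jaw": 1}, {"dx": 0, "dy": 0, "dz": 0, "roll": 0, "jaw": 1}, {"dx": 0, "dy": 0, "dz": 0, "roll": 0, "jaw": 1}, {"dx": 0, "dy": 0, "dz": 0, "roll": 0, "jaw": 1}, {"dx": 0, "dy": 0, "dz": 0, "roll": 0, "jaw": 1}], "force": 20}}

```text
time_s: 39.17
ee_pos: [0.5934, -0.0603, 0.0441]
eef_rot: [3.14, 0.0, 1.494]
force: [-2.0, -0.2, 5.2]
grip_width: 0.045
grip_force: 20.0
```

Request:
{"api": "send_rows", "payload": {"rows": [{"dx": 0, "dy": 0, "dz": 0, "roll": 0, "jaw": 1}, {"dx": 0, "dy": 0, "dz": 0, "roll": 0, "jaw": 1}, {"dx": 0, "dy": 0, "dz": -15, "roll": 0, "jaw": 1}, {"dx": 0, "dy": 0, "dz": -30, "roll": 0, "jaw": 1}, {"dx": 0, "dy": 0, "dz": -30, "roll": 0, "jaw": 1}, {"dx": 0, "dy": 0, "dz": -30, "roll": 0, "jaw": 1}, {"dx": 0, "dy": 0, "dz": -20, "roll": 0, "jaw": 1}, {"dx": 0, "dy": 0, "dz": 0, "roll": 0, "jaw": 1}, {"dx": 0, "dy": 0, "dz": 0, "roll": 0, "jaw": 1}]}}

```text
time_s: 39.92
ee_pos: [0.5932, -0.0603, 0.1686]
eef_rot: [3.14, 0.0, 1.494]
force: [0.2, 0.1, -2.2]
grip_width: 0.0452
grip_force: 20.0
```

```bash
python3 - <<'E'
from g import *
go(.488,.190,.05,85.7)
E
```

```text
t 39.9 pos [ 0.5932 -0.0603  0.1686] rpy [1.7991e+02 1.0000e-02 8.5590e+01] F [ 0.2  0.1 -2.2] w 0.0452 gf 20.0
dx 241.5 dy -124.1 dz 118.6 roll -0.11
```

Request:
{"api": "send_rows", "payload": {"rows": [{"dx": 13, "dy": -7, "dz": 0, "roll": 0, "jaw": 1}, {"dx": 25, "dy": -13, "dz": 0, "roll": 0, "jaw": 1}, {"dx": 25, "dy": -13, "dz": 0, "roll": 0, "jaw": 1}, {"dx": 25, "dy": -13, "dz": 0, "roll": 0, "jaw": 1}, {"dx": 25, "dy": -13, "dz": 0, "roll": 0, "jaw": 1}, {"dx": 25, "dy": -13, "dz": 0, "roll": 0, "jaw": 1}, {"dx": 25, "dy": -13, "dz": 0, "roll": 0, "jaw": 1}, {"dx": 25, "dy": -13, "dz": 0, "roll": 0, "jaw": 1}, {"dx": 25, "dy": -13, "dz": 0, "roll": 0, "jaw": 1}, {"dx": 18, "dy": -9, "dz": 0, "roll": 0, "jaw": 1}, {"dx": 10.5, "dy": -4, "dz": 0, "roll": 0, "jaw": 1}, {"dx": 0, "dy": 0, "dz": 0, "roll": 0, "jaw": 1}]}}

```text
time_s: 40.92
ee_pos: [0.4866, 0.1918, 0.1669]
eef_rot: [-3.14, 0.0, 1.496]
force: [0.1, 0.3, -2.1]
grip_width: 0.0447
grip_force: 20.0
```

Request:
{"api": "send_rows", "payload": {"rows": [{"dx": 0, "dy": 0, "dz": 20, "roll": 0, "jaw": 1}, {"dx": 0, "dy": 0, "dz": 30, "roll": 0, "jaw": 1}, {"dx": 0, "dy": 0, "dz": 30, "roll": 0, "jaw": 1}, {"dx": 0, "dy": 0, "dz": 25, "roll": 0, "jaw": 1}, {"dx": 0, "dy": 0, "dz": 15, "roll": 0, "jaw": 1}, {"dx": 0, "dy": 0, "dz": 8, "roll": 0, "jaw": 1}, {"dx": 0, "dy": 0, "dz": 0, "roll": 0, "jaw": 1}, {"dx": 0, "dy": 0, "dz": 0, "roll": 0, "jaw": 1}, {"dx": 0, "dy": 0, "dz": 0, "roll": 0, "jaw": 1}]}}

```text
time_s: 41.67
ee_pos: [0.4886, 0.19, 0.0411]
eef_rot: [3.14, -0.001, 1.494]
force: [-0.1, 0.4, -1.2]
grip_width: 0.0451
grip_force: 20.0
```

```bash
python3 g.py .488 .190 .0298
```

```text
t 41.7 pos [0.4886 0.19   0.0411] rpy [ 1.7991e+02 -3.0000e-02  8.5570e+01] F [-0.1  0.4 -1.2] w 0.0451 gf 20.0
dx -0.0 dy -0.6 dz 11.3 roll None
```

Request:
{"api": "send_rows", "payload": {"rows": [{"dx": 0, "dy": 0, "dz": 5, "roll": 0, "jaw": 1}, {"dx": 0, "dy": 0, "dz": 4, "roll": 0, "jaw": 1}, {"dx": 0, "dy": 0, "dz": 1.5, "roll": 0, "jaw": 1}, {"dx": 0, "dy": 0, "dz": 0, "roll": 0, "jaw": 1}, {"dx": 0, "dy": 0, "dz": 0, "roll": 0, "jaw": 1}, {"dx": 0, "dy": 0, "dz": 0, "roll": 0, "jaw": 1}]}}

```text
time_s: 42.17
ee_pos: [0.488, 0.1902, 0.0298]
eef_rot: [3.141, -0.0, 1.494]
force: [-1.4, 0.3, 3.5]
grip_width: 0.0455
grip_force: 20.0
```

Request:
{"api": "send_rows", "payload": {"rows": [{"dx": 0, "dy": 0, "dz": 0.5, "roll": 0, "jaw": 1}, {"dx": 0, "dy": 0, "dz": 0.5, "roll": 0, "jaw": 1}, {"dx": 0, "dy": 0, "dz": 0, "roll": 0, "jaw": 1}, {"dx": 0, "dy": 0, "dz": 0, "roll": 0, "jaw": 1}]}}

```text
time_s: 42.5
ee_pos: [0.488, 0.1902, 0.0297]
eef_rot: [3.141, -0.0, 1.494]
force: [-8.1, -1.4, 16.9]
grip_width: 0.045
grip_force: 20.0
```

Contact made; the cup is on the tray floor. I back off 0.5 mm, open narrowly, lift and retreat.

Request:
{"api": "send_rows", "payload": {"rows": [{"dx": 0, "dy": 0, "dz": -0.7, "roll": 0, "jaw": 1}, {"dx": 0, "dy": 0, "dz": 0, "roll": 0, "jaw": -0.4}, {"dx": 0, "dy": 0, "dz": 0, "roll": 0, "jaw": -0.4}, {"dx": 0, "dy": 0, "dz": 0, "roll": 0, "jaw": -0.4}, {"dx": 0, "dy": 0, "dz": 0, "roll": 0, "jaw": -0.4}, {"dx": 0, "dy": 0, "dz": -30, "roll": 0, "jaw": -0.4}, {"dx": 0, "dy": 0, "dz": -40, "roll": 0, "jaw": -0.4}, {"dx": 0, "dy": 0, "dz": -40, "roll": 0, "jaw": -0.4}, {"dx": 0, "dy": 0, "dz": -40, "roll": 0, "jaw": -0.4}, {"dx": 0, "dy": 0, "dz": -40, "roll": 0, "jaw": -0.4}, {"dx": 0, "dy": 0, "dz": 0, "roll": 0, "jaw": -0.4}]}}

```text
time_s: 43.42
ee_pos: [0.4901, 0.1908, 0.227]
eef_rot: [3.131, -0.004, 1.494]
force: [0.1, -0.5, 1.0]
grip_width: 0.0657
grip_force: 0.0
```

Request:
{"api": "send_rows", "payload": {"rows": [{"dx": -40, "dy": 0, "dz": 0, "roll": 0, "jaw": -0.4}, {"dx": -40, "dy": 0, "dz": 0, "roll": 0, "jaw": -0.4}, {"dx": -40, "dy": 0, "dz": 0, "roll": 0, "jaw": -0.4}, {"dx": -40, "dy": 0, "dz": 0, "roll": 0, "jaw": -0.4}, {"dx": -40, "dy": 0, "dz": 0, "roll": 0, "jaw": -0.4}, {"dx": -40, "dy": 0, "dz": 0, "roll": 0, "jaw": -0.4}, {"dx": -40, "dy": 0, "dz": 0, "roll": 0, "jaw": -0.4}, {"dx": -40, "dy": 0, "dz": 0, "roll": 0, "jaw": -0.4}, {"dx": -40, "dy": 0, "dz": 0, "roll": 0, "jaw": -0.4}, {"dx": 0, "dy": 0, "dz": 0, "roll": 0, "jaw": -0.4}, {"dx": 0, "dy": 0, "dz": 0, "roll": 0, "jaw": -0.4}]}}

```text
time_s: 44.33
ee_pos: [0.4599, -0.1704, 0.2187]
eef_rot: [-3.141, -0.0, 1.49]
force: [-0.2, 0.2, 0.6]
grip_width: 0.0658
grip_force: 0.0
```

```bash
python3 - <<'E'
from g import *
go(.4,-.2,.2)
T=cam('top');S=cam('scene')
a=cv2.resize(T['frame'][225:300,225:300,::-1],(400,400),interpolation=cv2.INTER_CUBIC)
c=cv2.resize(T['frame'][175:295,230:390,::-1],(400,200),interpolation=cv2.INTER_CUBIC)
b=cv2.resize(S['frame'][200:380,200:400,::-1],(400,600),interpolation=cv2.INTER_CUBIC)
cv2.imwrite('pics/end.png',np.hstack([np.vstack([a,c]),b]))
w=cloud(T);h=cv2.cvtColor(T['frame'],cv2.COLOR_RGB2HSV)
m=(h[...,0]>23)&(h[...,0]<35)&(h[...,1]>130)&(w[...,2]>.05)&(np.linalg.norm(w[...,:2]-[.488,.19],axis=2)<.05);q=w[m];print('cup',len(q),cv2.minAreaRect(np.float32(q[:,:2])),np.percentile(q[:,2],90))
E
```

```text
t 44.3 pos [ 0.4599 -0.1704  0.2187] rpy [-1.7997e+02 -1.0000e-02  8.5400e+01] F [-0.2  0.2  0.6] w 0.0658 gf 0.0
dx -34.3 dy -57.3 dz 18.7 roll None
cup 59 ((0.4869134724140167, 0.18918529152870178), (0.042549971491098404, 0.0407869853079319), 62.358863830566406) 0.06636962847751762
```

View pics/end.png

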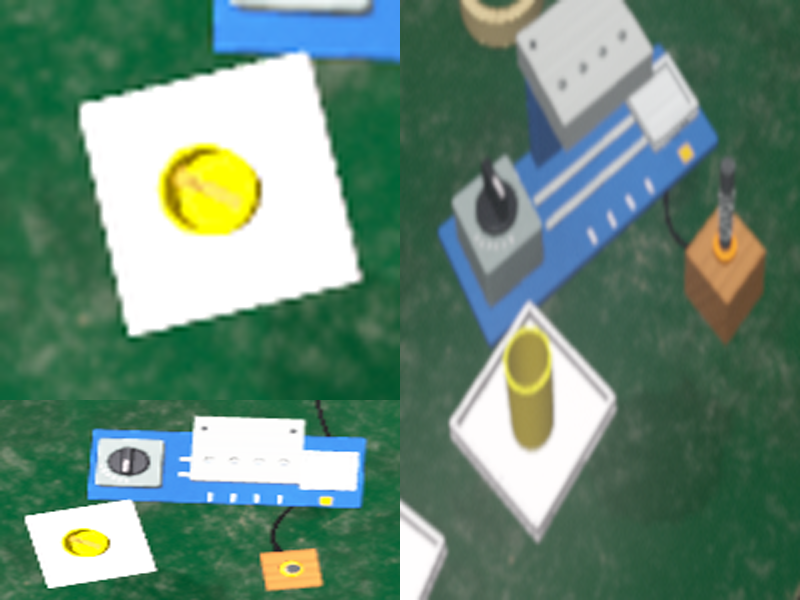

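The cup stands in the tray at (210,190) with brass visible inside. All holes are empty, the knob is back at 0, the carriage is at load, and the punch is upright in its stand at (727,245). I'm handing in.

```bash
python3 -c "
from station import *
print(hand_in())"
```

```text
the job is handed in; nothing more can be done
None
```

The job is handed in. Both dowels (holes 2 and 4) are in the yellow cup, which stands in the white tray; the knob is at click 0 and the punch is back in its stand. The hand-in call returned no verdict.

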